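# Fill the slide loader's spring magazine and file the slide case

## Robot

A 6-joint arm with a two-finger parallel gripper is mounted at the origin on the work surface. World frame = base frame: x ahead of the robot, y to its left, z up, the work surface at z = 0. Lengths are in m, angles in degrees, forces in N, time in s.
With the tool pointing down it reaches from about 0.35 to 0.875 m from the base axis. Payload 4.2 kg.
Tool frame: the origin (TCP) lies on the centre line of the jaws, within the pads' length; the fingertips stand 25 mm ahead of it and the grasp point (between the pads) lies 6 mm ahead of it; z points along the fingers, y is the line along which they close (so a half turn about z gives the same grasp; the last joint's range is limited). The gripper opens to 87 mm and grips with 3 to 60 N. Pads are 19 mm wide; open, the fingers measure 117 mm over their backs; the gripper's body (75 mm by 190 mm) begins 51 mm behind the grasp point.
Start: joints at [87.582, 22.042, 0.453, 0, -68.411, -14.817], TCP at [0.185, 0.597, 0.248] pointing down, gripper open.
Joint ranges: [-179.83, 179.83], [-69.29, 118.12], [-61.27, 80.66], [-181.25, 117.63], [-171.15, -9.14], [-177.46, 177.46]. Speed limits (degrees/s): [159.86, 159.86, 180, 180, 180, 180].

## Interface

Orientations are given as a 3x3 rotation matrix whose columns are the frame's x, y, z axes.
In Python, from station import r gives the robot as it stands.
- The arm moves only by the tool move_arm, never from a script. Its argument "series" is a list of rows, each an object with "grip": the opening, from 0 (shut) to 1 (fully open); "xyz": the shift along the tool's x, y, z in mm, a list of three; "angular": the turn, a rotation vector about the tool's x, y, z in rad, a list of three. A call has 1 to 10 rows; each row is the pose to reach, as a shift and turn from the pose commanded when the call began, along the tool's axes at that moment; what a row does not reach only later rows make up. A row lasts 1/10 s, in which the tool goes at most 50 mm and 8.59 degrees, less where a joint would pass 70% of its speed; a pose out of reach is approached as far as the arm can. A call with a gripper value outside its range is refused whole. The fingers move at their own pace and stop on an object; the grip force is fixed at half the most. Time passes only in rows, so rows that repeat a pose let the fingers close. It gives the time, the measured TCP pose, the force, the opening and the grip force at its end, in the units of the state.
- r.sense(): the state, without advancing time (a new reading comes with each control period).
- r.capture(name): name is "scene" or "top"; returns a dict with "img" (384x512x3 uint8, red, green, blue), "camera_matrix" (3x3 intrinsics, pixels), "k1" (the pictures are not rectified: a ray, as slopes to the right and down, at radius r is drawn at 1 + k1 r^2 times it, then the intrinsics apply), "rvec" (rotation vector, rad) and "tvec" (3), from world to camera coordinates, as OpenCV has them. Camera axes: x right, y down, z forward; pixel columns grow to the right and rows downward; lengths in m; the calibration is good to about 2 mm. A picture is of the moment at which its call begins. There is no depth.
- r.finish_job(): hands the job in; it is judged then, once.
The state is a dict: "time_s": time; "joints": joint angles; "joint_velocities": joint speeds; "effort": joint torques, N m; "tcp_pos": TCP position; "ee_rot": TCP orientation; "wrist_force": force on the tool from outside, world axes, zero at the start; "moment": the same for the moment, N m; "gripper_width": opening from 0.0 (shut) to 1.0 (fully open); "gripper_force": force on a finger pad.
Only numpy, scipy, OpenCV 4.12 (cv2) and the standard library are available. Lean on these libraries where they do the work, as an engineer would, in place of code of your own. Each camera call takes 0.05 s, during which the arm holds its last target. There are 200 camera calls.

## Task

Load every slide carrier on the bench into the slide loader's magazine, flat, one on top of the other, pressing each one down against the spring until both catches have snapped over it, and when all are in press the loader's start button fully down. Also stand the empty flat slide case upright on its short edge in the free bay of the desk file, facing the same way as the cases already standing there. Leave everything else on the bench where it is.

Things in the scene. Friction and masses are not known exactly. Their poses are not given: they have to be found in the camera images.
- loader: Slide loader, fixed (place and yaw vary). Origin on the bench under the magazine's centre; x along the magazine away from the robot, z up. Foot plate 12 mm high, x -75 to 225, y -55 to 55 mm. White housing x 70 to 220 mm, 62 mm high. Magazine: open frame of four steel corner angles, inside 87 x 39 mm (x by y), 54 mm wide over the flare; its long sides are open for fingers, |x| below 34 mm.
- mouth (a point): Centre of the magazine's mouth, 110 mm above the bench; axes as the loader's. The guides are straight below 108 mm and flare from there to the top at 118 mm.
- catch_line (a point): On the magazine's axis, 88 mm up. At each short end a sprung catch slopes inward and down from 100 mm high to a tip at this height, 4 mm over the carrier's end. A carrier laid in rests on both, underside about 94 mm high. Pushed down it spreads them; they snap over it when its upper face is 84 mm high (push to 82). Let go, it rises to about 88 mm. The next one pushes it down.
- follower (a joint): How far the sprung follower under the stack (plate 80 x 34 mm) is down, in m: 0 when empty (its top 86 mm above the bench), 0.054 at its stop. Spring 4 N at 0 and 0.09 N more per mm; spreading the catches adds 2 to 4 N. With n carriers caught it reads about 0.010 n - 0.002. Holds five.
- start (a joint): The loader's start button, m pressed: 0 up, 0.006 fully down (5 N); springs back.
- start_top (a point): Centre of the top of the round grey start button (26 mm across) on the white housing; it is pressed straight down.
- case_mid (a point): Centre of the empty slide case: closed flat grey plastic box 64 x 84 x 24 mm (own x, y, z), about 110 g. Starts lying flat on the bench, its z up, with a paper label on top. Standing in the file its own y is vertical (either end up) and its own z is level, along the file's y.
- file: Desk file for slide cases, fixed (place and yaw vary): steel tray 100 x 170 mm (x by y), floor 5 mm up; origin on the bench under its centre. At the +y end a plate 75 mm high and two cases like the loose one standing on their short edges (84 mm tall, faces to +-y), taking y 30 to 82 mm. The free bay is y -82 to 30 mm; at its -y end a lip 11 mm high, no walls along x.
- file_bay (a point): Centre of the free bay's floor, 5 mm above the bench; axes as the file's.
- carrier1_mid (a point): Centre of a slide carrier: flat aluminium frame 84 x 36 x 10 mm (own x, y, z) with a glass slide in it, about 45 g, lying flat on the bench. Three to five carriers are present.
- carrier2_mid (a point): Centre of a slide carrier: flat aluminium frame 84 x 36 x 10 mm (own x, y, z) with a glass slide in it, about 45 g, lying flat on the bench. Three to five carriers are present.
- carrier3_mid (a point): Centre of a slide carrier: flat aluminium frame 84 x 36 x 10 mm (own x, y, z) with a glass slide in it, about 45 g, lying flat on the bench. Three to five carriers are present.
- carrier4_mid (a point): Centre of a slide carrier: flat aluminium frame 84 x 36 x 10 mm (own x, y, z) with a glass slide in it, about 45 g, lying flat on the bench. Three to five carriers are present.
- carrier5_mid (a point): Centre of a slide carrier: flat aluminium frame 84 x 36 x 10 mm (own x, y, z) with a glass slide in it, about 45 g, lying flat on the bench. Three to five carriers are present.
- dish: small clear dish, 35 mm across, 12 mm high; not part of the job. Origin at its underside.
- dropper: amber dropper bottle, 34 mm across, 65 mm high; not part of the job. Origin at its underside.
- objective: steel microscope objective, 30 mm across, 46 mm high, standing; not part of the job. Origin at its underside.
- blower: grey rubber blower bulb, 54 mm across, 85 mm high; not part of the job. Origin at its underside.
- mouse: white computer mouse, 60 mm across, 34 mm high; not part of the job. Origin at its underside.
- tweezers: steel tweezers 110 mm long lying flat, along own x; not part of the job. Origin at its underside.
Not all that is in view belongs to the job. What is shaped like the part that bears carrier1_mid but black is not meant. What is shaped like the part that bears carrier5_mid but black is not meant.

How it is judged (in metres and radians):
On the way, in this order (a step that is already met when the one before it is completed fails the run):
1. every carrier is caught flat in the magazine, under both catches (x of carrier1_mid in the frame of loader between -0.004 and 0.004 m and y of carrier1_mid in the frame of loader between -0.004 and 0.004 m and z of carrier1_mid in the frame of loader between 0.03 and 0.0865 m and angle between each of carrier1_mid, carrier2_mid, carrier3_mid, carrier4_mid, carrier5_mid's own z axis and vertical below 0.09 rad and x of carrier2_mid in the frame of loader between -0.004 and 0.004 m and y of carrier2_mid in the frame of loader between -0.004 and 0.004 m and z of carrier2_mid in the frame of loader between 0.03 and 0.0865 m and x of carrier3_mid in the frame of loader between -0.004 and 0.004 m and y of carrier3_mid in the frame of loader between -0.004 and 0.004 m and z of carrier3_mid in the frame of loader between 0.03 and 0.0865 m and x of carrier4_mid in the frame of loader between -0.004 and 0.004 m and y of carrier4_mid in the frame of loader between -0.004 and 0.004 m and z of carrier4_mid in the frame of loader between 0.03 and 0.0865 m and x of carrier5_mid in the frame of loader between -0.004 and 0.004 m and y of carrier5_mid in the frame of loader between -0.004 and 0.004 m and z of carrier5_mid in the frame of loader between 0.03 and 0.0865 m), for 0.3 s.
2. the start button is pressed fully down (value of joint start above 0.0045 m), for 0.05 s.
At the end, for the whole second after the job is handed in: Every carrier present lies level under the catches in the magazine (centre under 86.5 mm high, within 4 mm of its axis); the button was pressed after that; the case stands still on its short edge in the free bay (within 6 degrees of upright, 15 of its neighbours' facing, 22 mm of mid-line) (all of step 1 and x of case_mid in the frame of file between -0.022 and 0.022 m and y of case_mid in the frame of file between -0.07 and 0.019 m and z of case_mid in the frame of file between 0.043 and 0.051 m and angle between the y axis of case_mid and the z axis of file, either way round below 0.1 rad and angle between the z axis of case_mid and the y axis of file, either way round below 0.26 rad and linear speed of case below 0.02 m/s); the robot touches nothing.
It fails at once if another thing on the bench was knocked over or shoved more than 5 cm (distance of any of dish, dropper, objective, blower, mouse, tweezers from where it was at the start of the episode above 0.05 m or angle between any of dropper, objective, blower's own z axis and vertical above 0.6 rad).
Of carrier1, carrier2, carrier3, carrier4, carrier5 only 3 to 5 are there at a start; the rules pass over those that are not, and their reading is None.
At some moment in a run one of carrier1, carrier2, carrier3, carrier4, carrier5, case may be knocked a few centimetres aside while the robot is not near it.
Once in a run the grip may slacken for a moment while it holds something.
It also fails if it takes over 210 s, if anything falls off the work surface, if the arm or the gripper's body presses on something with over 40 N, if the wrist force passes 120 N, or if a joint passes its speed limit or range.

## Working session

There is one attempt and no reset: what is moved stays moved. The work goes in short steps, Python scripts to look and compute and a tool call to move; the robot and the scene stay as the last step left them, time stands still between calls to the robot, and variables do not carry over. Pictures are saved under pics/ and viewed, at most 15 in all, crops included, and the job is handed in when it is done.

Besides the shell and the picture viewer there is one more tool, called after "Call:" as a command line: name --argument value ..., lists and objects as JSON in quotes. move_arm: Moves the arm, as the interface text tells. Its arguments: {"type":"object","properties":{"series":{"type":"array"}},"required":["series"]}

```bash
ls; mkdir -p pics
python3 - <<'E'
from station import r
import cv2
for n in("scene","top"):
    c=r.capture(n); cv2.imwrite(f"pics/{n}0.png",c["img"][:,:,::-1]); print(n,c["camera_matrix"],c["k1"],c["rvec"],c["tvec"])
    import numpy as np
    R=cv2.Rodrigues(np.array(c["rvec"]))[0]; print(-R.T@np.array(c["tvec"]).ravel(),R)
s=r.sense();print(s)
E
```

```text
pics
scene [[388.64227073   0.         255.51442723]
 [  0.         388.64227073 192.87406483]
 [  0.           0.           1.        ]] -0.12022569214893822 [ 2.16442711  0.66381442 -0.3031232 ] [-0.39775743 -0.14001328  1.41265263]
[ 0.98466491 -0.7730276   0.77863053] [[ 0.83113737  0.55594363  0.0117198 ]
 [ 0.35524115 -0.51463598 -0.78035475]
 [-0.42780182  0.65274535 -0.62522725]]
top [[452.92190618   0.         256.82528065]
 [  0.         452.92190618 191.62886676]
 [  0.           0.           1.        ]] 0.031049631932084758 [ 2.18942087 -2.16159808  0.13486033] [-0.05023534  0.5303963   1.19672506]
[ 0.40154578 -0.02212059  1.2467022 ] [[ 0.01179486 -0.9997545   0.01875669]
 [-0.99433313 -0.01370875 -0.10542155]
 [ 0.1056528  -0.01740697 -0.99425071]]
{'time_s': 0.1, 'joints': array([ 8.75823609e+01,  2.20860062e+01,  3.88434385e-01, -2.34508055e-02,
       -6.84114019e+01, -1.48174802e+01]), 'joint_velocities': array([-0.01533516, -0.10451564,  0.14674587,  0.06585431, -0.06358229,
       -0.0096935 ]), 'effort': array([-4.24580858e-04, -3.91693890e+01,  1.87932515e+01,  4.23184678e+00,
        1.34133195e-02, -7.65330719e-05]), 'tcp_pos': array([0.18501913, 0.5964827 , 0.2465831 ]), 'ee_rot': array([[ 9.55052218e-01, -2.96437261e-01, -4.60472114e-04],
       [-2.96437595e-01, -9.55050366e-01, -1.88417372e-03],
       [ 1.18765235e-04,  1.93598553e-03, -9.99998119e-01]]), 'wrist_force': array([ 0.48814884, -0.4010242 ,  0.65376125]), 'moment': array([-0.03415691,  0.01613904,  0.04583972]), 'gripper_force': 0.0, 'gripper_width': 0.9998456471645341}
```

Run:
```python
import cv2
a=cv2.imread("pics/top0.png");cv2.imwrite("pics/top0b.png",cv2.resize(a,(800,600),interpolation=cv2.INTER_CUBIC))
a=cv2.imread("pics/scene0.png");cv2.imwrite("pics/scene0b.png",cv2.resize(a,(800,600),interpolation=cv2.INTER_CUBIC))
```

```text
(no output)
```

View pics/top0b.png

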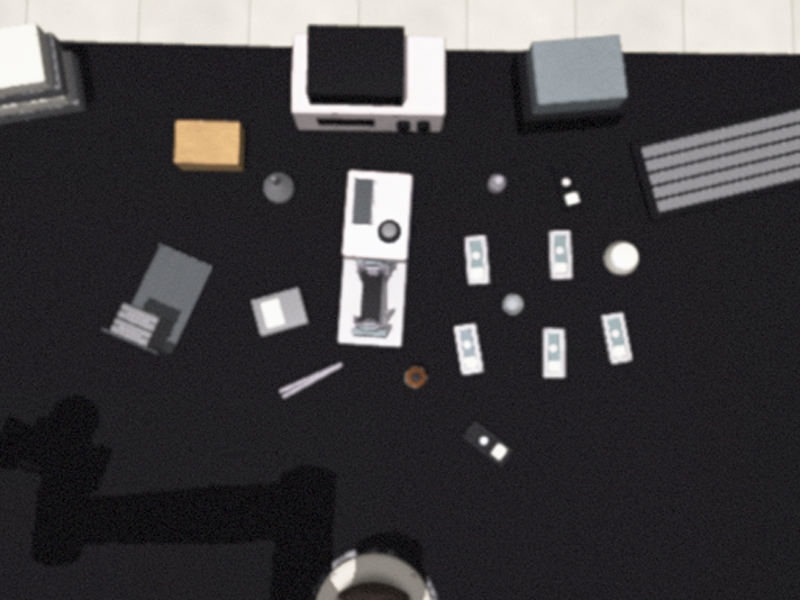

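View pics/scene0b.png

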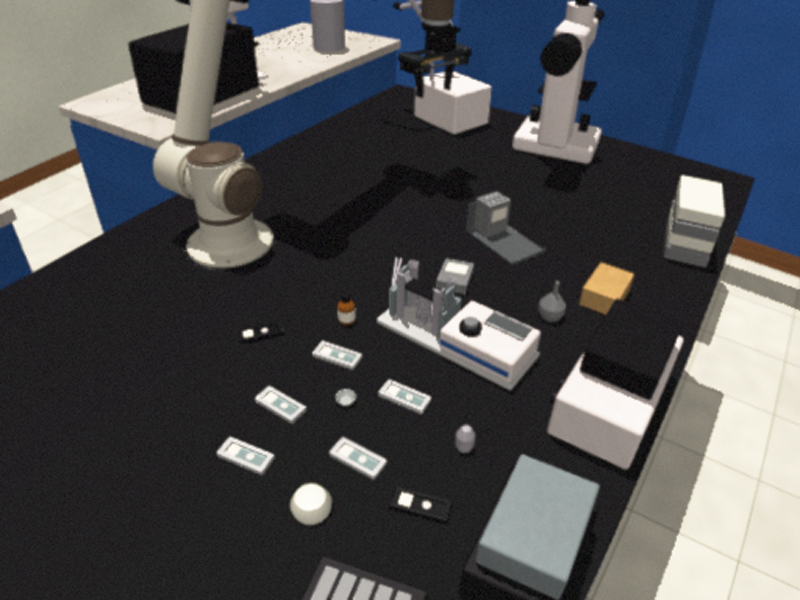

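The top view shows five white carriers, at (477,260), (560,255), (468,349), (554,352) and (616,338). There are two black decoys, at (570,190) and (487,443), which aren't meant. The loader is at about (375,260), the case at (280,311) and the file at (165,300). Next I'll enlarge crops to confirm the parts and measure.

```bash
cat > h.py <<'E'
import numpy as np, cv2
from station import r
def cam(n):
    c=r.capture(n); c["R"]=cv2.Rodrigues(np.array(c["rvec"],float))[0]; c["t"]=np.array(c["tvec"],float).ravel()
    c["d"]=np.array([c["k1"],0,0,0,0.]); c["K"]=np.array(c["camera_matrix"]); return c
def unp(c,uv,z):
    p=cv2.undistortPoints(np.array(uv,float).reshape(-1,1,2),c["K"],c["d"]).reshape(-1,2)
    d=np.c_[p,np.ones(len(p))]@c["R"]; o=-c["R"].T@c["t"]
    s=(z-o[2])/d[:,2]; return (o+d*s[:,None])
def prj(c,P):
    return cv2.projectPoints(np.array(P,float).reshape(-1,1,3),c["R"],c["t"],c["K"],c["d"])[0].reshape(-1,2)
def whites(c,box,thr=130,amin=150,amax=2000,z=.010):
    g=cv2.cvtColor(c["img"],cv2.COLOR_RGB2GRAY); m=np.zeros_like(g); x0,y0,x1,y1=box
    m[y0:y1,x0:x1]=(g[y0:y1,x0:x1]>thr)*255
    m=cv2.morphologyEx(m,cv2.MORPH_CLOSE,np.ones((3,3)))
    out=[]
    for k in cv2.findContours(m,cv2.RETR_EXTERNAL,cv2.CHAIN_APPROX_NONE)[0]:
        if amin<cv2.contourArea(k)<amax:
            px=k.reshape(-1,2).astype(float)
            w=unp(c,px,z)[:,:2]*1000
            (cx,cy),(a,b),th=cv2.minAreaRect(w.astype(np.float32))
            if a<b: a,b,th=b,a,th+90
            out.append((px.mean(0),cx,cy,a,b,(th+90)%180-90))
    return out
E
python3 - <<'E'
from h import *
c=cam("top")
for o in whites(c,(285,100,420,250)): print(np.round(o[0]),np.round(o[1:],1))
im=c["img"][:,:,::-1]
def crop(x0,y0,x1,y1,n,s):
    cv2.imwrite(n,cv2.resize(im[y0:y1,x0:x1],None,fx=s,fy=s,interpolation=cv2.INTER_CUBIC))
crop(60,100,270,250,"pics/c1.png",3.8); crop(285,100,425,250-10,"pics/c2.png",4)
E
```

```text
[354. 226.] [ 443.7 -310.4   85.2   38.4   -0.6]
[299. 223.] [ 448.5 -160.8   87.2   39.6    9.7]
[394. 216.] [ 471.7 -421.5   87.3   39.4   10. ]
[398. 165.] [ 614.  -432.8   58.7   53.3  -89.2]
[305. 166.] [ 606.9 -175.3   87.2   39.6    4.3]
[358. 163.] [ 618.2 -323.8   87.    39.1    0.8]
```

View pics/c1.png

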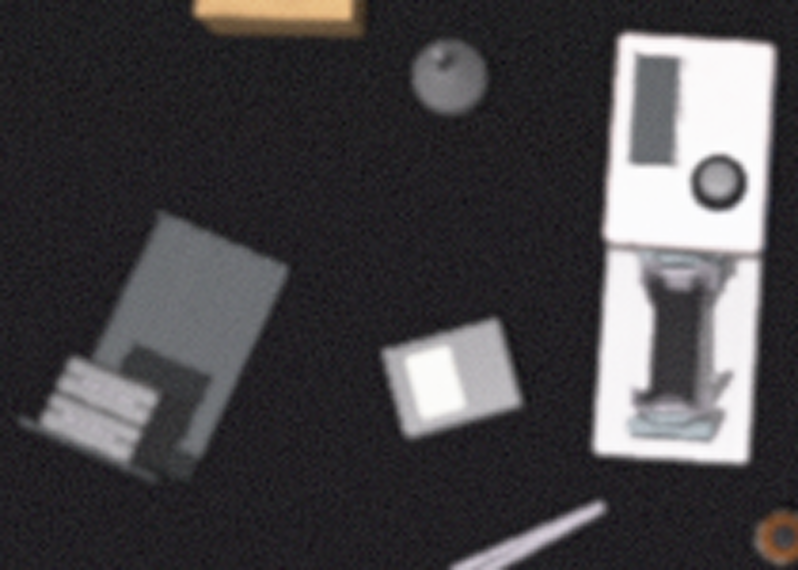

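View pics/c2.png

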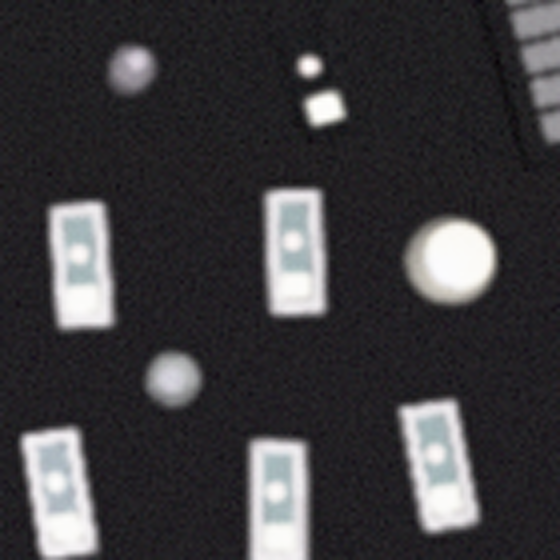

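Crop c2 confirms five white carriers with glass; the black decoy only shows its white spots. Crop c1 shows the loader, case and file clearly. Next I'll fit poses from the corner pixels.

```bash
cat >> h.py <<'E'
from scipy.optimize import least_squares
def fit(c,loc,px,x0):
    loc=np.array(loc,float)/1000; px=np.array(px,float)
    def P(q):
        C,S=np.cos(q[2]),np.sin(q[2]); return np.c_[q[0]+C*loc[:,0]-S*loc[:,1], q[1]+S*loc[:,0]+C*loc[:,1], loc[:,2]]
    s=least_squares(lambda q:(prj(c,P(q))-px).ravel(),x0); return s.x*[1000,1000,57.2958], (prj(c,P(s.x))-px).round(1)
E
python3 - <<'E'
from h import *
c=cam("top")
f=lambda a:(np.array(a)/3.8+[60,100]-0.37)
q,e=fit(c,[(220,55,62),(220,-55,62),(70,-55,62),(70,55,62),(-75,55,12),(-75,-55,12)],f([(619,35),(775,44),(763,248),(604,243),(592,455),(749,463)]),[.5,0,0]);print("loader",q,e.tolist())
C,S=np.cos(q[2]/57.2958),np.sin(q[2]/57.2958)
def btn(z):
    w=unp(c,f([(719,182)]),z)[0,:2]*1000-q[:2]; return [C*w[0]+S*w[1],-S*w[0]+C*w[1]]
print("button world z.07",unp(c,f([(719,182)]),.070),btn(.07))
m=lambda x,y,z:[q[0]/1000+C*x-S*y,q[1]/1000+S*x+C*y,z]
print("floor corners mag pred px",(prj(c,[m(.0435,.0195,.118),m(.0435,-.0195,.118),m(-.0435,-.0195,.118),m(-.0435,.0195,.118)])-[60,100]+.37)*3.8)
q,e=fit(c,[(42,32,24),(42,-32,24),(-42,-32,24),(-42,32,24)],f([(382,350),(498,318),(522,405),(408,438)])[[1,2,3,0]],[.5,.2,1.5]);print("case long axis as x",q,e.tolist())
q,e=fit(c,[(-50,-85,5),(50,-85,5),(32,30,89),(-32,30,89),(-32,82,89),(32,82,89)],f([(160,211),(289,266),(159,390),(73,357),(0,0),(0,0)])[:6],[.5,.4,.5]) if 0 else fit(c,[(-50,-85,5),(50,-85,5)],f([(289,266),(160,211)]),[.5,.4,.5]);print("file",q,e.tolist())
q2,e=fit(c,[(-50,-85,5),(50,-85,5),(32,30,89),(-32,30,89)],f([(289,266),(160,211),(73,357),(159,394)]),q/[1000,1000,57.3]);print("file",q2,e.tolist())
for n,p,z in(("dish",(328,194.5),.012),("blower",(178,120),.05),("drop",(266,241),.065),("obj",(318,117),.046)):print(n,unp(c,[p],z))
E
```

```text
loader [528.27185883   7.48545886  -2.76329476] [[-0.1, -0.6], [-0.1, -0.4], [-0.3, 1.2], [0.0, -0.1], [0.7, -0.2], [-0.2, 0.1]]
button world z.07 [[ 0.64331394 -0.02027088  0.07      ]] [np.float64(116.24644244411073), np.float64(-22.177900250614268)]
floor corners mag pred px [[649.44435491 271.34112793]
 [708.26596466 275.01045302]
 [699.98711957 405.84572038]
 [640.68052046 402.21417882]]
case long axis as x [508.55672747 167.03691725 -72.98344947] [[-0.1, 0.1], [-0.0, -0.2], [-0.3, -0.1], [0.4, 0.3]]
file [530.55668549 369.59507432  67.62259657] [[-0.3, -0.1], [0.3, 0.1]]
file [529.708796   369.2329248   67.90675665] [[-0.3, 0.0], [0.2, 0.5], [-0.3, -0.2], [0.3, -0.2]]
dish [[ 0.52751682 -0.23929528  0.012     ]]
blower [[0.71947427 0.17120151 0.05      ]]
drop [[ 0.39865997 -0.06813152  0.065     ]]
obj [[ 0.73531121 -0.20695694  0.046     ]]
```

```bash
cat >> h.py <<'E'
from scipy.spatial.transform import Rotation as Ro
def down(a):
    a=np.radians(a); C,S=np.cos(a),np.sin(a); return np.array([[C,S,0],[S,-C,0],[0,0,-1.]])
def plan(p,R):
    s=r.sense(); M=s["ee_rot"]; d=M.T@(np.array(p)-s["tcp_pos"]*1000)
    print("shift",d.round(1),"turn",Ro.from_matrix(M.T@R).as_rotvec().round(3),"dist",np.linalg.norm(d).round(),"tcp",(s["tcp_pos"]*1000).round(1),"t",s["time_s"],"w",round(s["gripper_width"],3),"F",s["wrist_force"].round(1),"J",s["joints"].round())
E
python3 -c "
from h import *
plan((607,-175.3,180),down(4.3))"
```

```text
shift [631.7 612.1  67.8] turn [ 0.001  0.    -0.376] dist 882.0 tcp [185.1 596.6 246.9] t 0.2 w 1.002 F [ 0.5  0.6 -0.4] J [ 88.  22.   0.  -0. -68. -15.]
```

Call:
move_arm --series '[{"grip": 0.7,"xyz": [632,612,0],"angular": [0,0,-0.376]},{"grip": 0.7,"xyz": [632,612,0],"angular": [0,0,-0.376]},{"grip": 0.7,"xyz": [632,612,0],"angular": [0,0,-0.376]},{"grip": 0.7,"xyz": [632,612,0],"angular": [0,0,-0.376]},{"grip": 0.7,"xyz": [632,612,0],"angular": [0,0,-0.376]},{"grip": 0.7,"xyz": [632,612,0],"angular": [0,0,-0.376]},{"grip": 0.7,"xyz": [632,612,0],"angular": [0,0,-0.376]},{"grip": 0.7,"xyz": [632,612,0],"angular": [0,0,-0.376]},{"grip": 0.7,"xyz": [632,612,0],"angular": [0,0,-0.376]},{"grip": 0.7,"xyz": [632,612,0],"angular": [0,0,-0.376]}]'

```text
time_s: 1.2
tcp_pos: [0.4256, 0.1564, 0.2478]
ee_rot: [[0.997, 0.076, 0.001], [0.076, -0.997, 0.001], [0.001, -0.0, -1.0]]
wrist_force: [0.7, 0.5, 0.7]
gripper_width: 0.697
gripper_force: 0.0
```

```bash
python3 -c "
from h import *
plan((607,-175.3,100),down(4.3))"
```

```text
shift [155.7 344.5 147.8] turn [-0.    -0.001  0.001] dist 406.0 tcp [425.6 156.4 247.8] t 1.2 w 0.697 F [0.7 0.5 0.7] J [ 41.   5. -22.   0. -63.  54.]
```

Call:
move_arm --series '[{"grip": 0.7,"xyz": [156,344,0],"angular": [0,0,0]},{"grip": 0.7,"xyz": [156,344,0],"angular": [0,0,0]},{"grip": 0.7,"xyz": [156,344,0],"angular": [0,0,0]},{"grip": 0.7,"xyz": [156,344,0],"angular": [0,0,0]},{"grip": 0.7,"xyz": [156,344,0],"angular": [0,0,0]},{"grip": 0.7,"xyz": [156,344,0],"angular": [0,0,0]},{"grip": 0.7,"xyz": [156,344,0],"angular": [0,0,0]},{"grip": 0.7,"xyz": [156,344,20],"angular": [0,0,0]},{"grip": 0.7,"xyz": [156,344,100],"angular": [0,0,0]},{"grip": 0.7,"xyz": [156,344,148],"angular": [0,0,0]}]'

```text
time_s: 2.2
tcp_pos: [0.6072, -0.1743, 0.1266]
ee_rot: [[0.997, 0.073, 0.003], [0.073, -0.997, 0.0], [0.003, 0.0, -1.0]]
wrist_force: [0.9, -0.1, -0.3]
gripper_width: 0.697
gripper_force: 0.0
```

```bash
python3 -c "
from h import *
plan((607,-175.3,28),down(4.3))
c=cam('scene');im=c['img'][:,:,::-1]
p=prj(c,[.607,-.175,.01])[0];print(p)
x,y=int(p[0]),int(p[1]);cv2.imwrite('pics/a1.png',cv2.resize(im[y-60:y+40,x-70:x+70],None,fx=5,fy=5,interpolation=cv2.INTER_CUBIC))"
```

```text
shift [-0.6  0.9 98.6] turn [ 0.    -0.003 -0.002] dist 99.0 tcp [ 607.2 -174.3  126.6] t 2.2 w 0.697 F [ 0.9 -0.1 -0.3] J [ -1.  29.  -8.  -0. -54.  96.]
[259.10652472 252.1326271 ]
```

View pics/a1.png

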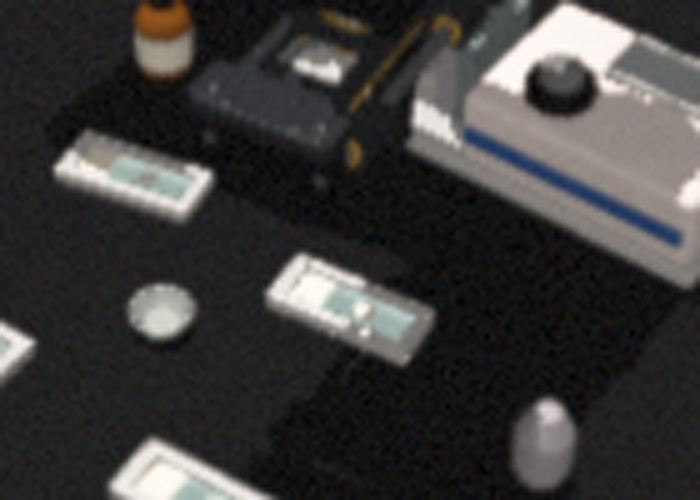

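The crop shows the carrier clear at (350,310), with the gripper above it and to the left along the camera's line of sight. Next I'll let the arm settle and then descend.

Call:
move_arm --series '[{"grip": 0.7,"xyz": [0,0,20],"angular": [0,0,0]},{"grip": 0.7,"xyz": [0,0,20],"angular": [0,0,0]},{"grip": 0.7,"xyz": [0,0,20],"angular": [0,0,0]}]'

```text
time_s: 2.55
tcp_pos: [0.6072, -0.173, 0.1087]
ee_rot: [[0.997, 0.076, 0.001], [0.076, -0.997, -0.001], [0.001, 0.001, -1.0]]
wrist_force: [0.5, -0.5, 1.1]
gripper_width: 0.698
gripper_force: 0.0
```

```bash
python3 -c "
from h import *
plan((607,-175.3,28),down(4.3))"
```

```text
shift [-0.4  2.2 80.7] turn [ 0.001 -0.001  0.001] dist 81.0 tcp [ 607.2 -173.   108.7] t 2.55 w 0.698 F [ 0.5 -0.5  1.1] J [ -1.  30.  -9.   0. -52.  96.]
```

Call:
move_arm --series '[{"grip": 0.7,"xyz": [0,2,40],"angular": [0,0,0]},{"grip": 0.7,"xyz": [0,2,70],"angular": [0,0,0]},{"grip": 0.7,"xyz": [0,2,81],"angular": [0,0,0]},{"grip": 0.7,"xyz": [0,2,81],"angular": [0,0,0]},{"grip": 0.2,"xyz": [0,2,81],"angular": [0,0,0]},{"grip": 0.2,"xyz": [0,2,81],"angular": [0,0,0]},{"grip": 0.2,"xyz": [0,2,81],"angular": [0,0,0]},{"grip": 0.2,"xyz": [0,2,81],"angular": [0,0,0]},{"grip": 0.2,"xyz": [0,2,81],"angular": [0,0,0]},{"grip": 0.2,"xyz": [0,2,81],"angular": [0,0,0]}]'

```text
time_s: 3.55
tcp_pos: [0.6071, -0.175, 0.0273]
ee_rot: [[0.997, 0.075, 0.001], [0.075, -0.997, -0.0], [0.001, 0.0, -1.0]]
wrist_force: [-0.6, 0.7, 3.6]
gripper_width: 0.406
gripper_force: 30.0
```

```bash
python3 -c "
from h import *
plan((528.3,7.5,180),down(-2.76))"
```

```text
shift [ -64.6 -187.9 -152.9] turn [ 0.    -0.001  0.124] dist 251.0 tcp [ 607.1 -175.    27.3] t 3.55 w 0.406 F [-0.6  0.7  3.6] J [ -1.  35. -12.   0. -42.  96.]
```

Call:
move_arm --series '[{"grip": 0.2,"xyz": [0,0,-50],"angular": [0,0,0]},{"grip": 0.2,"xyz": [0,0,-100],"angular": [0,0,0]},{"grip": 0.2,"xyz": [0,0,-150],"angular": [0,0,0]},{"grip": 0.2,"xyz": [-30,-80,-153],"angular": [0,0,0.06]},{"grip": 0.2,"xyz": [-50,-130,-153],"angular": [0,0,0.124]},{"grip": 0.2,"xyz": [-60,-170,-153],"angular": [0,0,0.124]},{"grip": 0.2,"xyz": [-64,-188,-153],"angular": [0,0,0.124]},{"grip": 0.2,"xyz": [-64,-188,-153],"angular": [0,0,0.124]},{"grip": 0.2,"xyz": [-64,-188,-153],"angular": [0,0,0.124]},{"grip": 0.2,"xyz": [-64,-188,-153],"angular": [0,0,0.124]}]'

```text
time_s: 4.55
tcp_pos: [0.5289, 0.0072, 0.1794]
ee_rot: [[0.999, -0.049, -0.0], [-0.049, -0.999, -0.0], [-0.0, 0.0, -1.0]]
wrist_force: [-0.6, -0.4, -0.1]
gripper_width: 0.408
gripper_force: 30.0
```

```bash
python3 -c "
from h import *
plan((528.3,7.5,142),down(-2.76))
c=cam('scene');im=c['img'][:,:,::-1]
p=prj(c,[.528,.0075,.12])[0];print(p)
x,y=int(p[0]),int(p[1]);cv2.imwrite('pics/a2.png',cv2.resize(im[y-50:y+50,x-60:x+60],None,fx=6,fy=6,interpolation=cv2.INTER_CUBIC))"
```

```text
shift [-0.6 -0.3 37.4] turn [ 0.     0.    -0.001] dist 37.0 tcp [528.9   7.2 179.4] t 4.55 w 0.408 F [-0.6 -0.4 -0.1] J [ 18.  16. -19.   0. -55.  69.]
[271.74659408 175.49761005]
```

View pics/a2.png

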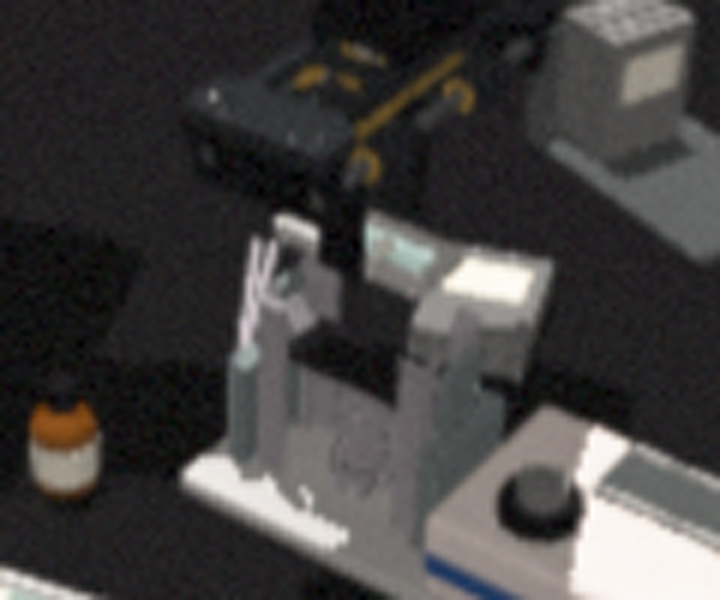

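The crop shows the carrier held level above the magazine. Next I'll lower it slowly into the mouth and watch the force.

Call:
move_arm --series '[{"grip": 0.2,"xyz": [-0.6,0,20],"angular": [0,0,0]},{"grip": 0.2,"xyz": [-0.6,0,35],"angular": [0,0,0]},{"grip": 0.2,"xyz": [-0.6,0,40],"angular": [0,0,0]},{"grip": 0.2,"xyz": [-0.6,0,45],"angular": [0,0,0]},{"grip": 0.2,"xyz": [-0.6,0,50],"angular": [0,0,0]},{"grip": 0.2,"xyz": [-0.6,0,55],"angular": [0,0,0]},{"grip": 0.2,"xyz": [-0.6,0,55],"angular": [0,0,0]}]'

```text
time_s: 5.3
tcp_pos: [0.5303, 0.0084, 0.125]
ee_rot: [[0.999, -0.051, 0.004], [-0.051, -0.999, 0.003], [0.004, -0.003, -1.0]]
wrist_force: [1.5, 4.2, -1.2]
gripper_width: 0.41
gripper_force: 30.0
```

Call:
move_arm --series '[{"grip": 0.2,"xyz": [1.5,-1,5],"angular": [0,0,0]},{"grip": 0.2,"xyz": [1.5,-1,10],"angular": [0,0,0]},{"grip": 0.2,"xyz": [1.5,-1,15],"angular": [0,0,0]},{"grip": 0.2,"xyz": [1.5,-1,20],"angular": [0,0,0]},{"grip": 0.2,"xyz": [1.5,-1,25],"angular": [0,0,0]},{"grip": 0.2,"xyz": [1.5,-1,28],"angular": [0,0,0]},{"grip": 0.2,"xyz": [1.5,-1,28],"angular": [0,0,0]},{"grip": 0.2,"xyz": [1.5,-1,28],"angular": [0,0,0]}]'

```text
time_s: 6.1
tcp_pos: [0.5311, 0.0085, 0.0973]
ee_rot: [[0.999, -0.05, 0.003], [-0.05, -0.999, 0.001], [0.003, -0.001, -1.0]]
wrist_force: [0.8, 3.0, 4.0]
gripper_width: 0.405
gripper_force: 30.0
```

Call:
move_arm --series '[{"grip": 0.62,"xyz": [0,0,0],"angular": [0,0,0]},{"grip": 0.62,"xyz": [0,0,0],"angular": [0,0,0]},{"grip": 0.62,"xyz": [0,0,0],"angular": [0,0,0]},{"grip": 0.62,"xyz": [0,0,-20],"angular": [0,0,0]},{"grip": 0.62,"xyz": [0,0,-60],"angular": [0,0,0]},{"grip": 0.62,"xyz": [0,0,-100],"angular": [0,0,0]},{"grip": 0.7,"xyz": [0,50,-120],"angular": [0,0,0]},{"grip": 0.7,"xyz": [0,100,-120],"angular": [0,0,0]},{"grip": 0.7,"xyz": [-30,140,-120],"angular": [0,0,-0.1]},{"grip": 0.7,"xyz": [-80,165,-120],"angular": [0,0,-0.2]}]'

```text
time_s: 7.1
tcp_pos: [0.4491, -0.151, 0.2159]
ee_rot: [[0.988, 0.153, -0.001], [0.153, -0.988, -0.001], [-0.001, 0.001, -1.0]]
wrist_force: [-0.6, 0.3, -0.5]
gripper_width: 0.697
gripper_force: 0.0
```

```bash
python3 -c "
from h import *
c=cam('top');im=c['img'][:,:,::-1]
for o in whites(c,(285,100,420,250)): print(np.round(o[0]),np.round(o[1:],1))
plan((448.5,-160.8,28),down(9.7))
p=prj(c,[.528,.0075,.09])[0];print(p)
x,y=int(p[0]),int(p[1]);a=cv2.resize(im[y-30:y+30,x-30:x+30],None,fx=6,fy=6,interpolation=cv2.INTER_CUBIC)
c=cam('scene');im=c['img'][:,:,::-1]
p=prj(c,[.528,.0075,.09])[0]
x,y=int(p[0]),int(p[1]);b=cv2.resize(im[y-30:y+30,x-30:x+30],None,fx=6,fy=6,interpolation=cv2.INTER_CUBIC)
cv2.imwrite('pics/a3.png',np.hstack([a,b]))"
```

```text
[357. 228.] [ 442.4 -310.4   82.6   38.2   -0.8]
[394. 216.] [ 471.6 -421.5   87.2   39.4   10. ]
[298. 214.] [ 473.5 -166.1  136.8   90.1    0.8]
[398. 165.] [ 614.  -432.8   58.7   53.3  -89.2]
[358. 163.] [ 618.2 -323.8   87.    38.8    0.8]
shift [  8.8  10.8 186.7] turn [-0.003  0.009 -0.016] dist 187.0 tcp [ 439.9 -151.8  214.8] t 7.15 w 0.696 F [-6.6 -0.8 -2.5] J [  1.   8. -24.  -0. -59.  98.]
[237.42129748 189.99205431]
```

View pics/a3.png

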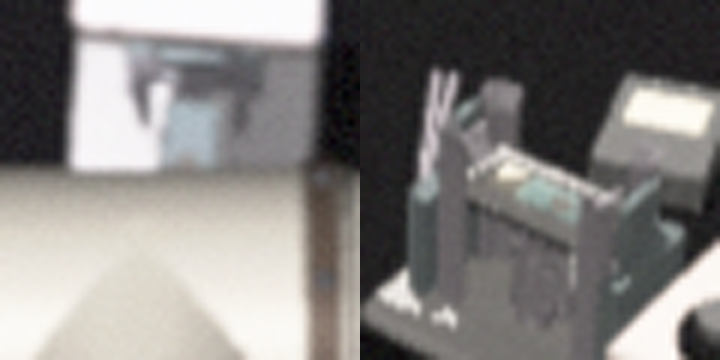

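The right half of the crop shows carrier 1 level in the magazine. Next I'll check its height by projection.

```bash
python3 -c "
from h import *
c=cam('scene');p=prj(c,[.528,.0075,.09])[0].astype(int)
C,S=np.cos(-.0482),np.sin(-.0482)
for z in(.088,.078,.104):print(z,[( (prj(c,[.5305+C*x-S*y,.0085+S*x+C*y,z])[0]-p+30)*6+[360,0]).round().tolist() for x,y in((-.042,-.018),(.042,-.018),(.042,.018),(-.042,.018),(-.034,-.018),(.030,-.018))])
plan((448.5,-160.8,28),down(9.7))"
```

```text
0.088 [[456.0, 175.0], [599.0, 240.0], [640.0, 203.0], [499.0, 140.0], [469.0, 181.0], [578.0, 230.0]]
0.078 [[456.0, 191.0], [598.0, 256.0], [639.0, 219.0], [498.0, 156.0], [469.0, 197.0], [577.0, 247.0]]
0.104 [[457.0, 149.0], [601.0, 213.0], [642.0, 177.0], [500.0, 114.0], [470.0, 155.0], [579.0, 204.0]]
shift [  0.8  10.9 188.2] turn [-0.     0.002 -0.021] dist 189.0 tcp [ 446.4 -150.1  216.2] t 7.25 w 0.699 F [ 0.3 -0.  -0.4] J [  1.   9. -23.  -0. -58.  97.]
```

Its back-left corner at (500,145) fits a top height of 88 mm, so it's caught. Next is carrier 2.

Call:
move_arm --series '[{"grip": 0.7,"xyz": [1,11,50],"angular": [0,0,-0.02]},{"grip": 0.7,"xyz": [1,11,100],"angular": [0,0,-0.02]},{"grip": 0.7,"xyz": [1,11,150],"angular": [0,0,-0.02]},{"grip": 0.7,"xyz": [1,11,180],"angular": [0,0,-0.02]},{"grip": 0.7,"xyz": [1,11,188],"angular": [0,0,-0.02]},{"grip": 0.7,"xyz": [1,11,188],"angular": [0,0,-0.02]},{"grip": 0.2,"xyz": [1,11,188],"angular": [0,0,-0.02]},{"grip": 0.2,"xyz": [1,11,188],"angular": [0,0,-0.02]},{"grip": 0.2,"xyz": [1,11,188],"angular": [0,0,-0.02]},{"grip": 0.2,"xyz": [1,11,188],"angular": [0,0,-0.02]}]'

```text
time_s: 8.25
tcp_pos: [0.4526, -0.1594, 0.0293]
ee_rot: [[0.985, 0.17, 0.002], [0.17, -0.985, -0.0], [0.002, 0.0, -1.0]]
wrist_force: [0.4, -0.4, -0.2]
gripper_width: 0.422
gripper_force: 0.0
```

```bash
python3 -c "
from h import *
plan((530,8,180),down(-2.76))"
```

```text
shift [ 105.1 -151.7 -150.6] turn [ 0.    -0.002  0.219] dist 238.0 tcp [ 452.6 -159.4   29.3] t 8.25 w 0.422 F [ 0.4 -0.4 -0.2] J [  0.  25. -35.   0. -31. 100.]
```

Position is 4 mm off because the last reading was taken while the arm was moving. I'll correct it before closing.

Call:
move_arm --series '[{"grip": 0.6,"xyz": [-4,1,1.5],"angular": [0,0,0]},{"grip": 0.6,"xyz": [-4,1,1.5],"angular": [0,0,0]},{"grip": 0.2,"xyz": [-4,1,1.5],"angular": [0,0,0]},{"grip": 0.2,"xyz": [-4,1,1.5],"angular": [0,0,0]},{"grip": 0.2,"xyz": [-4,1,1.5],"angular": [0,0,0]},{"grip": 0.2,"xyz": [-4,1,1.5],"angular": [0,0,0]},{"grip": 0.2,"xyz": [-4,1,1.5],"angular": [0,0,0]}]'

```text
time_s: 8.95
tcp_pos: [0.4483, -0.1611, 0.027]
ee_rot: [[0.985, 0.17, -0.0], [0.17, -0.985, -0.0], [-0.0, 0.0, -1.0]]
wrist_force: [0.1, -0.6, 0.8]
gripper_width: 0.409
gripper_force: 30.0
```

```bash
python3 -c "
from h import *
plan((530,8,180),down(-2.76))"
```

```text
shift [ 109.3 -152.7 -153. ] turn [0.    0.    0.219] dist 242.0 tcp [ 448.3 -161.1   27. ] t 8.95 w 0.409 F [ 0.1 -0.6  0.8] J [ -0.  25. -35.   0. -30. 100.]
```

Call:
move_arm --series '[{"grip": 0.2,"xyz": [0,0,-50],"angular": [0,0,0]},{"grip": 0.2,"xyz": [0,0,-100],"angular": [0,0,0]},{"grip": 0.2,"xyz": [0,0,-150],"angular": [0,0,0]},{"grip": 0.2,"xyz": [30,-40,-153],"angular": [0,0,0.1]},{"grip": 0.2,"xyz": [60,-80,-153],"angular": [0,0,0.2]},{"grip": 0.2,"xyz": [85,-120,-153],"angular": [0,0,0.219]},{"grip": 0.2,"xyz": [105,-147,-153],"angular": [0,0,0.219]},{"grip": 0.2,"xyz": [109,-153,-153],"angular": [0,0,0.219]},{"grip": 0.2,"xyz": [109,-153,-153],"angular": [0,0,0.219]},{"grip": 0.2,"xyz": [109,-153,-153],"angular": [0,0,0.219]}]'

```text
time_s: 9.95
tcp_pos: [0.5288, 0.0076, 0.1796]
ee_rot: [[0.999, -0.048, -0.001], [-0.048, -0.999, -0.0], [-0.001, 0.0, -1.0]]
wrist_force: [-0.0, -0.6, -0.7]
gripper_width: 0.413
gripper_force: 30.0
```

```bash
python3 -c "
from h import *
plan((530.2,8,124),down(-2.76))"
```

```text
shift [ 1.4 -0.5 55.6] turn [ 0.     0.001 -0.   ] dist 56.0 tcp [528.8   7.6 179.6] t 9.95 w 0.413 F [-0.  -0.6 -0.7] J [ 18.  16. -19.  -0. -55.  69.]
```

Call:
move_arm --series '[{"grip": 0.2,"xyz": [1.4,-0.5,25],"angular": [0,0,0]},{"grip": 0.2,"xyz": [1.4,-0.5,40],"angular": [0,0,0]},{"grip": 0.2,"xyz": [1.4,-0.5,48],"angular": [0,0,0]},{"grip": 0.2,"xyz": [1.4,-0.5,55],"angular": [0,0,0]},{"grip": 0.2,"xyz": [1.4,-0.5,62],"angular": [0,0,0]},{"grip": 0.2,"xyz": [1.4,-0.5,69],"angular": [0,0,0]},{"grip": 0.2,"xyz": [1.4,-0.5,76],"angular": [0,0,0]},{"grip": 0.2,"xyz": [1.4,-0.5,83],"angular": [0,0,0]},{"grip": 0.2,"xyz": [1.4,-0.5,83],"angular": [0,0,0]},{"grip": 0.2,"xyz": [1.4,-0.5,83],"angular": [0,0,0]}]'

```text
time_s: 10.95
tcp_pos: [0.531, 0.0084, 0.0982]
ee_rot: [[0.999, -0.049, 0.001], [-0.049, -0.999, 0.001], [0.001, -0.001, -1.0]]
wrist_force: [-1.8, 5.7, 4.4]
gripper_width: 0.407
gripper_force: 30.0
```

Call:
move_arm --series '[{"grip": 0.62,"xyz": [0,0,0],"angular": [0,0,0]},{"grip": 0.62,"xyz": [0,0,0],"angular": [0,0,0]},{"grip": 0.62,"xyz": [0,0,0],"angular": [0,0,0]},{"grip": 0.62,"xyz": [0,0,-30],"angular": [0,0,0]},{"grip": 0.62,"xyz": [0,0,-75],"angular": [0,0,0]},{"grip": 0.7,"xyz": [-5,25,-110],"angular": [0,0,0]},{"grip": 0.7,"xyz": [-16,73,-110],"angular": [0,0,-0.038]},{"grip": 0.7,"xyz": [-27,121,-110],"angular": [0,0,-0.038]},{"grip": 0.7,"xyz": [-38,169,-110],"angular": [0,0,-0.038]},{"grip": 0.7,"xyz": [-49,217,-110],"angular": [0,0,-0.038]}]'

```text
time_s: 11.95
tcp_pos: [0.4706, -0.2076, 0.2072]
ee_rot: [[1.0, -0.01, 0.0], [-0.01, -1.0, -0.0], [0.0, 0.0, -1.0]]
wrist_force: [1.0, 0.6, -0.2]
gripper_width: 0.695
gripper_force: 0.0
```

Call:
move_arm --series '[{"grip": 0.7,"xyz": [-11,48,0],"angular": [0,0,0]},{"grip": 0.7,"xyz": [-20,96,0],"angular": [0,0,0]},{"grip": 0.7,"xyz": [-23,106,0],"angular": [0,0,0]},{"grip": 0.7,"xyz": [-23,106,0],"angular": [0,0,0]},{"grip": 0.7,"xyz": [-23,106,0],"angular": [0,0,0]}]'

```text
time_s: 12.45
tcp_pos: [0.4474, -0.3111, 0.2067]
ee_rot: [[1.0, -0.01, -0.001], [-0.01, -1.0, 0.0], [-0.001, -0.0, -1.0]]
wrist_force: [0.4, 0.9, -0.0]
gripper_width: 0.703
gripper_force: 0.0
```

```bash
python3 -c "
from h import *
plan((443,-310.4,27.5),down(-.7))
c=cam('scene');p=prj(c,[.528,.0075,.09])[0].astype(int);im=c['img'][:,:,::-1]
x,y=p;b=cv2.resize(im[y-30:y+30,x-30:x+30],None,fx=6,fy=6,interpolation=cv2.INTER_CUBIC)
d=im[175:335,120:300]
cv2.imwrite('pics/a4.png',np.hstack([b,cv2.resize(d,(405,360))]))
c=cam('top')
for o in whites(c,(285,100,420,250)): print(np.round(o[0]),np.round(o[1:],1))"
```

```text
shift [ -4.3  -0.5 179.2] turn [-0.     0.001  0.002] dist 179.0 tcp [ 447.4 -311.1  206.7] t 12.45 w 0.703 F [ 0.4  0.9 -0. ] J [-18.  16. -14.  -0. -59. 107.]
[387. 204.] [ 506.1 -407.1  138.9  128.2   72. ]
[398. 164.] [ 616.1 -435.    54.4   54.1   44.5]
```

View pics/a4.png

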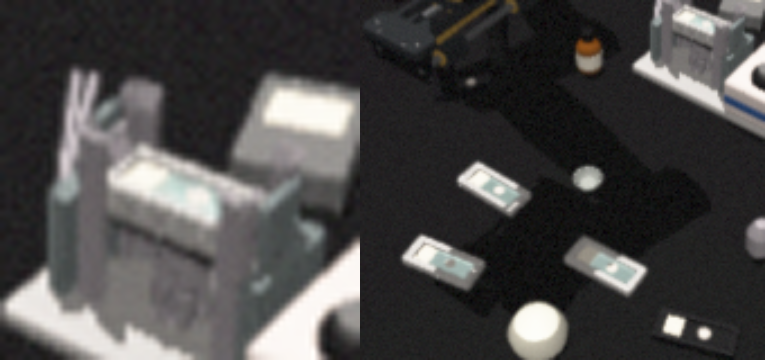

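Two carriers are now stacked level, with the top at the same height as before. The other three are where they were. Next is carrier 3.

Call:
move_arm --series '[{"grip": 0.7,"xyz": [-4,-0.5,50],"angular": [0,0,0]},{"grip": 0.7,"xyz": [-4,-0.5,100],"angular": [0,0,0]},{"grip": 0.7,"xyz": [-4,-0.5,145],"angular": [0,0,0]},{"grip": 0.7,"xyz": [-4,-0.5,172],"angular": [0,0,0]},{"grip": 0.7,"xyz": [-4,-0.5,179],"angular": [0,0,0]},{"grip": 0.7,"xyz": [-4,-0.5,179],"angular": [0,0,0]},{"grip": 0.2,"xyz": [-4,-0.5,179],"angular": [0,0,0]},{"grip": 0.2,"xyz": [-4,-0.5,179],"angular": [0,0,0]},{"grip": 0.2,"xyz": [-4,-0.5,179],"angular": [0,0,0]},{"grip": 0.2,"xyz": [-4,-0.5,179],"angular": [0,0,0]}]'

```text
time_s: 13.55
tcp_pos: [0.4441, -0.311, 0.0288]
ee_rot: [[1.0, -0.01, 0.002], [-0.01, -1.0, -0.0], [0.002, 0.0, -1.0]]
wrist_force: [-0.6, 0.9, 1.5]
gripper_width: 0.423
gripper_force: 0.2
```

```bash
python3 -c "
from h import *
plan((530.2,8.5,180),down(-2.76))"
```

```text
shift [  83.2 -320.3 -151.2] turn [ 0.    -0.002  0.038] dist 364.0 tcp [ 444.1 -311.    28.8] t 13.55 w 0.423 F [-0.6  0.9  1.5] J [-18.  29. -26.  -0. -35. 107.]
```

Call:
move_arm --series '[{"grip": 0.2,"xyz": [0,0,0],"angular": [0,0,0]},{"grip": 0.2,"xyz": [0,0,0],"angular": [0,0,0]},{"grip": 0.2,"xyz": [0,0,-50],"angular": [0,0,0]},{"grip": 0.2,"xyz": [0,0,-100],"angular": [0,0,0]},{"grip": 0.2,"xyz": [0,0,-148],"angular": [0,0,0]},{"grip": 0.2,"xyz": [12,-46,-151],"angular": [0,0,0]},{"grip": 0.2,"xyz": [24,-92,-151],"angular": [0,0,0]},{"grip": 0.2,"xyz": [36,-138,-151],"angular": [0,0,0]},{"grip": 0.2,"xyz": [48,-184,-151],"angular": [0,0,0.02]},{"grip": 0.2,"xyz": [60,-230,-151],"angular": [0,0,0.038]}]'

```text
time_s: 14.55
tcp_pos: [0.5058, -0.0799, 0.1789]
ee_rot: [[0.999, -0.049, -0.0], [-0.049, -0.999, 0.0], [-0.0, -0.0, -1.0]]
wrist_force: [0.6, -0.8, -0.9]
gripper_width: 0.407
gripper_force: 30.0
```

Call:
move_arm --series '[{"grip": 0.2,"xyz": [12,-45,0],"angular": [0,0,0]},{"grip": 0.2,"xyz": [20,-80,0],"angular": [0,0,0]},{"grip": 0.2,"xyz": [24,-90,0],"angular": [0,0,0]},{"grip": 0.2,"xyz": [24,-90,0],"angular": [0,0,0]},{"grip": 0.2,"xyz": [24,-90,0],"angular": [0,0,0]}]'

```text
time_s: 15.05
tcp_pos: [0.5336, 0.0064, 0.1786]
ee_rot: [[0.999, -0.048, -0.001], [-0.048, -0.999, -0.0], [-0.001, 0.0, -1.0]]
wrist_force: [0.3, 0.1, -0.4]
gripper_width: 0.406
gripper_force: 30.0
```

```bash
python3 -c "
from h import *
plan((530.2,8.5,97),down(-2.76))"
```

```text
shift [-3.4 -1.9 81.6] turn [ 0.     0.001 -0.   ] dist 82.0 tcp [533.6   6.4 178.6] t 15.05 w 0.406 F [ 0.3  0.1 -0.4] J [ 18.  17. -18.  -0. -55.  69.]
```

Call:
move_arm --series '[{"grip": 0.2,"xyz": [-3,-2,10],"angular": [0,0,0]},{"grip": 0.2,"xyz": [-3,-2,35],"angular": [0,0,0]},{"grip": 0.2,"xyz": [-3,-2,46],"angular": [0,0,0]},{"grip": 0.2,"xyz": [-3,-2,54],"angular": [0,0,0]},{"grip": 0.2,"xyz": [-3,-2,62],"angular": [0,0,0]},{"grip": 0.2,"xyz": [-3,-2,69],"angular": [0,0,0]},{"grip": 0.2,"xyz": [-3,-2,76],"angular": [0,0,0]},{"grip": 0.2,"xyz": [-3,-2,83],"angular": [0,0,0]},{"grip": 0.2,"xyz": [-3,-2,83],"angular": [0,0,0]},{"grip": 0.2,"xyz": [-3,-2,83],"angular": [0,0,0]}]'

```text
time_s: 16.05
tcp_pos: [0.5316, 0.0087, 0.0967]
ee_rot: [[0.999, -0.048, 0.001], [-0.048, -0.999, -0.001], [0.001, 0.001, -1.0]]
wrist_force: [0.3, -1.9, 4.2]
gripper_width: 0.405
gripper_force: 30.0
```

Call:
move_arm --series '[{"grip": 0.62,"xyz": [0,0,0],"angular": [0,0,0]},{"grip": 0.62,"xyz": [0,0,0],"angular": [0,0,0]},{"grip": 0.62,"xyz": [0,0,0],"angular": [0,0,0]},{"grip": 0.62,"xyz": [0,0,-30],"angular": [0,0,0]},{"grip": 0.62,"xyz": [0,0,-75],"angular": [0,0,0]},{"grip": 0.7,"xyz": [8,25,-110],"angular": [0,0,0]},{"grip": 0.7,"xyz": [22,71,-110],"angular": [0,0,-0.03]},{"grip": 0.7,"xyz": [36,117,-110],"angular": [0,0,-0.062]},{"grip": 0.7,"xyz": [50,163,-110],"angular": [0,0,-0.062]},{"grip": 0.7,"xyz": [64,208,-110],"angular": [0,0,-0.062]}]'

```text
time_s: 17.05
tcp_pos: [0.5855, -0.2031, 0.2059]
ee_rot: [[1.0, 0.015, -0.0], [0.015, -1.0, 0.0], [-0.0, -0.0, -1.0]]
wrist_force: [1.6, 0.6, 0.4]
gripper_width: 0.697
gripper_force: 0.0
```

Call:
move_arm --series '[{"grip": 0.7,"xyz": [15,47,0],"angular": [0,0,0]},{"grip": 0.7,"xyz": [28,94,0],"angular": [0,0,0]},{"grip": 0.7,"xyz": [31,120,0],"angular": [0,0,0]},{"grip": 0.7,"xyz": [31,120,0],"angular": [0,0,0]},{"grip": 0.7,"xyz": [31,120,0],"angular": [0,0,0]}]'

```text
time_s: 17.55
tcp_pos: [0.6176, -0.3213, 0.2049]
ee_rot: [[1.0, 0.013, -0.002], [0.013, -1.0, 0.001], [-0.002, -0.001, -1.0]]
wrist_force: [-0.1, 0.2, -0.4]
gripper_width: 0.697
gripper_force: 0.0
```

```bash
python3 -c "
from h import *
plan((618.2,-323.8,27),down(.8))"
```

```text
shift [  0.9   2.7 177.9] turn [-0.001  0.002 -0.001] dist 178.0 tcp [ 617.6 -321.3  204.9] t 17.55 w 0.697 F [-0.1  0.2 -0.4] J [-14.  31.   8.  -0. -68. 105.]
```

Call:
move_arm --series '[{"grip": 0.7,"xyz": [0.5,2.5,50],"angular": [0,0,0]},{"grip": 0.7,"xyz": [0.5,2.5,100],"angular": [0,0,0]},{"grip": 0.7,"xyz": [0.5,2.5,145],"angular": [0,0,0]},{"grip": 0.7,"xyz": [0.5,2.5,172],"angular": [0,0,0]},{"grip": 0.7,"xyz": [0.5,2.5,178],"angular": [0,0,0]},{"grip": 0.2,"xyz": [0.5,2.5,178],"angular": [0,0,0]},{"grip": 0.2,"xyz": [0.5,2.5,178],"angular": [0,0,0]},{"grip": 0.2,"xyz": [0.5,2.5,178],"angular": [0,0,0]},{"grip": 0.2,"xyz": [0.5,2.5,178],"angular": [0,0,0]},{"grip": 0.2,"xyz": [0.5,2.5,178],"angular": [0,0,0]}]'

```text
time_s: 18.55
tcp_pos: [0.6192, -0.3235, 0.0292]
ee_rot: [[1.0, 0.014, 0.002], [0.014, -1.0, -0.0], [0.002, 0.0, -1.0]]
wrist_force: [0.2, 1.4, 3.0]
gripper_width: 0.407
gripper_force: 30.0
```

```bash
python3 -c "
from h import *
plan((530.2,8.5,180),down(-2.76))"
```

```text
shift [ -83.9 -333.1 -151.1] turn [ 0.    -0.002  0.063] dist 375.0 tcp [ 619.2 -323.5   29.2] t 18.55 w 0.407 F [0.2 1.4 3. ] J [-14.  40.  -2.  -0. -48. 105.]
```

Call:
move_arm --series '[{"grip": 0.2,"xyz": [0,0,-50],"angular": [0,0,0]},{"grip": 0.2,"xyz": [0,0,-100],"angular": [0,0,0]},{"grip": 0.2,"xyz": [0,0,-148],"angular": [0,0,0]},{"grip": 0.2,"xyz": [-12,-46,-151],"angular": [0,0,0]},{"grip": 0.2,"xyz": [-24,-92,-151],"angular": [0,0,0]},{"grip": 0.2,"xyz": [-36,-138,-151],"angular": [0,0,0]},{"grip": 0.2,"xyz": [-48,-184,-151],"angular": [0,0,0.02]},{"grip": 0.2,"xyz": [-60,-230,-151],"angular": [0,0,0.063]},{"grip": 0.2,"xyz": [-72,-276,-151],"angular": [0,0,0.063]},{"grip": 0.2,"xyz": [-80,-315,-151],"angular": [0,0,0.063]}]'

```text
time_s: 19.55
tcp_pos: [0.5329, -0.0079, 0.1794]
ee_rot: [[0.999, -0.049, 0.0], [-0.049, -0.999, 0.0], [0.0, -0.0, -1.0]]
wrist_force: [1.2, 0.6, -0.5]
gripper_width: 0.409
gripper_force: 30.0
```

Call:
move_arm --series '[{"grip": 0.2,"xyz": [-4,-17,0],"angular": [0,0,0]},{"grip": 0.2,"xyz": [-4,-17,0],"angular": [0,0,0]},{"grip": 0.2,"xyz": [-4,-17,0],"angular": [0,0,0]}]'

```text
time_s: 19.85
tcp_pos: [0.5309, 0.0076, 0.1793]
ee_rot: [[0.999, -0.048, 0.0], [-0.048, -0.999, 0.0], [0.0, -0.0, -1.0]]
wrist_force: [0.7, 0.6, -0.0]
gripper_width: 0.407
gripper_force: 30.0
```

```bash
python3 -c "
from h import *
plan((530.8,8.5,98),down(-2.76))"
```

```text
shift [-0.2 -0.9 81.3] turn [-0. -0.  0.] dist 81.0 tcp [530.9   7.6 179.3] t 19.85 w 0.407 F [ 0.7  0.6 -0. ] J [ 18.  16. -18.   0. -55.  69.]
```

Call:
move_arm --series '[{"grip": 0.2,"xyz": [0,-1,15],"angular": [0,0,0]},{"grip": 0.2,"xyz": [0,-1,35],"angular": [0,0,0]},{"grip": 0.2,"xyz": [0,-1,46],"angular": [0,0,0]},{"grip": 0.2,"xyz": [0,-1,54],"angular": [0,0,0]},{"grip": 0.2,"xyz": [0,-1,62],"angular": [0,0,0]},{"grip": 0.2,"xyz": [0,-1,69],"angular": [0,0,0]},{"grip": 0.2,"xyz": [0,-1,76],"angular": [0,0,0]},{"grip": 0.2,"xyz": [0,-1,83],"angular": [0,0,0]},{"grip": 0.2,"xyz": [0,-1,83],"angular": [0,0,0]},{"grip": 0.2,"xyz": [0,-1,83],"angular": [0,0,0]}]'

```text
time_s: 20.85
tcp_pos: [0.5326, 0.0083, 0.0972]
ee_rot: [[0.999, -0.049, 0.003], [-0.049, -0.999, 0.001], [0.003, -0.001, -1.0]]
wrist_force: [1.0, 3.5, 5.9]
gripper_width: 0.408
gripper_force: 30.0
```

Call:
move_arm --series '[{"grip": 0.62,"xyz": [0,0,0],"angular": [0,0,0]},{"grip": 0.62,"xyz": [0,0,0],"angular": [0,0,0]},{"grip": 0.62,"xyz": [0,0,0],"angular": [0,0,0]},{"grip": 0.62,"xyz": [0,0,-30],"angular": [0,0,0]},{"grip": 0.62,"xyz": [0,0,-75],"angular": [0,0,0]},{"grip": 0.7,"xyz": [-2,25,-110],"angular": [0,0,0]},{"grip": 0.7,"xyz": [-6,73,-110],"angular": [0,0,-0.05]},{"grip": 0.7,"xyz": [-10,121,-110],"angular": [0,0,-0.1]},{"grip": 0.7,"xyz": [-14,169,-110],"angular": [0,0,-0.15]},{"grip": 0.7,"xyz": [-18,217,-110],"angular": [0,0,-0.223]}]'

```text
time_s: 21.85
tcp_pos: [0.5014, -0.2092, 0.2058]
ee_rot: [[0.984, 0.176, -0.001], [0.176, -0.984, 0.0], [-0.001, -0.0, -1.0]]
wrist_force: [0.5, 0.2, 0.1]
gripper_width: 0.697
gripper_force: 0.0
```

```bash
python3 -c "
from h import *
plan((471.6,-421.5,150),down(10))
c=cam('top')
for o in whites(c,(285,100,420,250)): print(np.round(o[0]),np.round(o[1:],1))
c=cam('scene');p=prj(c,[.528,.0075,.09])[0].astype(int);im=c['img'][:,:,::-1]
x,y=p;b=cv2.resize(im[y-30:y+30,x-30:x+30],None,fx=6,fy=6,interpolation=cv2.INTER_CUBIC)
d=im[175:335,120:300]
cv2.imwrite('pics/a5.png',np.hstack([b,cv2.resize(d,(405,360))]))"
```

```text
shift [-66.6 203.7  55.8] turn [-0.     0.001  0.003] dist 222.0 tcp [ 501.4 -209.2  205.8] t 21.85 w 0.697 F [0.5 0.2 0.1] J [ -6.  16. -15.   0. -59. 106.]
[394. 216.] [ 471.6 -421.5   87.2   39.4   10. ]
[398. 164.] [ 615.  -437.7   54.4   50.    20.8]
[324. 179.] [ 574.4 -231.2  144.2  128.8   84.7]
[289. 176.] [ 5.739e+02 -1.349e+02  1.533e+02  2.780e+01  3.000e-01]
```

View pics/a5.png

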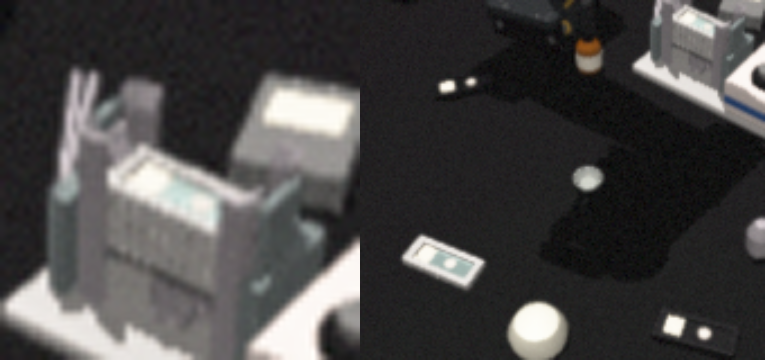

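Four carriers are stacked level. The last white carrier is still at the measured place, so I'll go there.

Call:
move_arm --series '[{"grip": 0.7,"xyz": [-15,46,0],"angular": [0,0,0]},{"grip": 0.7,"xyz": [-30,92,0],"angular": [0,0,0]},{"grip": 0.7,"xyz": [-45,138,0],"angular": [0,0,0]},{"grip": 0.7,"xyz": [-60,184,0],"angular": [0,0,0]},{"grip": 0.7,"xyz": [-67,204,20],"angular": [0,0,0]},{"grip": 0.7,"xyz": [-67,204,56],"angular": [0,0,0]},{"grip": 0.7,"xyz": [-67,204,56],"angular": [0,0,0]},{"grip": 0.7,"xyz": [-67,204,56],"angular": [0,0,0]}]'

```text
time_s: 22.75
tcp_pos: [0.4715, -0.4196, 0.1497]
ee_rot: [[0.985, 0.174, -0.002], [0.174, -0.985, 0.001], [-0.002, -0.001, -1.0]]
wrist_force: [0.3, -0.1, 0.9]
gripper_width: 0.7
gripper_force: 0.0
```

```bash
python3 -c "
from h import *
plan((471.6,-421.5,27),down(10))"
```

```text
shift [ -0.    2.  122.7] turn [-0.001  0.002  0.   ] dist 123.0 tcp [ 471.5 -419.6  149.7] t 22.75 w 0.7 F [ 0.3 -0.1  0.9] J [-27.  27.  -6.   0. -57. 127.]
```

Call:
move_arm --series '[{"grip": 0.7,"xyz": [0,2,50],"angular": [0,0,0]},{"grip": 0.7,"xyz": [0,2,95],"angular": [0,0,0]},{"grip": 0.7,"xyz": [0,2,117],"angular": [0,0,0]},{"grip": 0.7,"xyz": [0,2,123],"angular": [0,0,0]},{"grip": 0.7,"xyz": [0,2,123],"angular": [0,0,0]},{"grip": 0.2,"xyz": [0,2,123],"angular": [0,0,0]},{"grip": 0.2,"xyz": [0,2,123],"angular": [0,0,0]},{"grip": 0.2,"xyz": [0,2,123],"angular": [0,0,0]},{"grip": 0.2,"xyz": [0,2,123],"angular": [0,0,0]},{"grip": 0.2,"xyz": [0,2,123],"angular": [0,0,0]}]'

```text
time_s: 23.75
tcp_pos: [0.4725, -0.4221, 0.028]
ee_rot: [[0.985, 0.173, 0.001], [0.173, -0.985, -0.001], [0.001, 0.001, -1.0]]
wrist_force: [0.2, 1.7, 3.9]
gripper_width: 0.403
gripper_force: 30.0
```

```bash
python3 -c "
from h import *
plan((530.8,8.5,180),down(-2.76))"
```

```text
shift [ 132.3 -413.8 -152.2] turn [ 0.001 -0.001  0.223] dist 460.0 tcp [ 472.5 -422.1   28. ] t 23.75 w 0.403 F [0.2 1.7 3.9] J [-27.  35. -12.   0. -42. 127.]
```

Call:
move_arm --series '[{"grip": 0.2,"xyz": [0,0,-50],"angular": [0,0,0]},{"grip": 0.2,"xyz": [0,0,-100],"angular": [0,0,0]},{"grip": 0.2,"xyz": [0,0,-148],"angular": [0,0,0]},{"grip": 0.2,"xyz": [15,-46,-152],"angular": [0,0,0]},{"grip": 0.2,"xyz": [30,-92,-152],"angular": [0,0,0.05]},{"grip": 0.2,"xyz": [45,-138,-152],"angular": [0,0,0.1]},{"grip": 0.2,"xyz": [60,-184,-152],"angular": [0,0,0.15]},{"grip": 0.2,"xyz": [75,-230,-152],"angular": [0,0,0.2]},{"grip": 0.2,"xyz": [90,-276,-152],"angular": [0,0,0.223]},{"grip": 0.2,"xyz": [105,-322,-152],"angular": [0,0,0.223]}]'

```text
time_s: 24.75
tcp_pos: [0.5195, -0.0847, 0.1792]
ee_rot: [[0.999, -0.049, 0.0], [-0.049, -0.999, 0.0], [0.0, -0.0, -1.0]]
wrist_force: [0.9, -0.0, -0.8]
gripper_width: 0.409
gripper_force: 30.0
```

```bash
python3 -c "
from h import *
plan((530.8,8.5,180),down(-2.76))"
```

```text
shift [  6.7 -93.6  -0.8] turn [-0.    -0.    -0.001] dist 94.0 tcp [519.5 -84.7 179.2] t 24.75 w 0.409 F [ 0.9 -0.  -0.8] J [  8.  16. -19.  -0. -55.  79.]
```

Call:
move_arm --series '[{"grip": 0.2,"xyz": [3,-46,0],"angular": [0,0,0]},{"grip": 0.2,"xyz": [6,-85,0],"angular": [0,0,0]},{"grip": 0.2,"xyz": [7,-94,0],"angular": [0,0,0]},{"grip": 0.2,"xyz": [7,-94,0],"angular": [0,0,0]},{"grip": 0.2,"xyz": [7,-94,0],"angular": [0,0,0]}]'

```text
time_s: 25.25
tcp_pos: [0.531, 0.0063, 0.1789]
ee_rot: [[0.999, -0.049, -0.001], [-0.049, -0.999, -0.0], [-0.001, 0.0, -1.0]]
wrist_force: [-1.2, 0.0, -0.3]
gripper_width: 0.409
gripper_force: 30.0
```

```bash
python3 -c "
from h import *
plan((531,8.5,97),down(-2.76))"
```

```text
shift [-0.  -2.3 81.9] turn [ 0.     0.001 -0.001] dist 82.0 tcp [531.    6.3 178.9] t 25.25 w 0.409 F [-1.2  0.  -0.3] J [ 18.  17. -18.   0. -55.  69.]
```

Call:
move_arm --series '[{"grip": 0.2,"xyz": [0,-2,15],"angular": [0,0,0]},{"grip": 0.2,"xyz": [0,-2,35],"angular": [0,0,0]},{"grip": 0.2,"xyz": [0,-2,46],"angular": [0,0,0]},{"grip": 0.2,"xyz": [0,-2,54],"angular": [0,0,0]},{"grip": 0.2,"xyz": [0,-2,62],"angular": [0,0,0]},{"grip": 0.2,"xyz": [0,-2,69],"angular": [0,0,0]},{"grip": 0.2,"xyz": [0,-2,76],"angular": [0,0,0]},{"grip": 0.2,"xyz": [0,-2,83],"angular": [0,0,0]},{"grip": 0.2,"xyz": [0,-2,83],"angular": [0,0,0]},{"grip": 0.2,"xyz": [0,-2,83],"angular": [0,0,0]}]'

```text
time_s: 26.25
tcp_pos: [0.5328, 0.0083, 0.0975]
ee_rot: [[0.999, -0.049, 0.003], [-0.049, -0.999, 0.0], [0.003, -0.0, -1.0]]
wrist_force: [-0.2, 1.2, 5.7]
gripper_width: 0.408
gripper_force: 30.0
```

Call:
move_arm --series '[{"grip": 0.62,"xyz": [0,0,0],"angular": [0,0,0]},{"grip": 0.62,"xyz": [0,0,0],"angular": [0,0,0]},{"grip": 0.62,"xyz": [0,0,0],"angular": [0,0,0]},{"grip": 0.62,"xyz": [0,0,-30],"angular": [0,0,0]},{"grip": 0.62,"xyz": [0,0,-75],"angular": [0,0,0]},{"grip": 0.3,"xyz": [20,5,-100],"angular": [0,0,0]},{"grip": 0.0,"xyz": [65,15,-100],"angular": [0,0,0]},{"grip": 0.0,"xyz": [105,22,-70],"angular": [0,0,0]},{"grip": 0.0,"xyz": [112,23,-40],"angular": [0,0,0]},{"grip": 0.0,"xyz": [112,23,-40],"angular": [0,0,0]}]'

```text
time_s: 27.25
tcp_pos: [0.6396, -0.0206, 0.1299]
ee_rot: [[0.999, -0.051, -0.012], [-0.051, -0.999, -0.001], [-0.012, 0.002, -1.0]]
wrist_force: [-1.1, 0.1, -1.3]
gripper_width: 0.25
gripper_force: 0.0
```

```bash
python3 -c "
from h import *
plan((644.5,-20,95),down(-2.76))
c=cam('scene');p=prj(c,[.575,-.005,.09])[0].astype(int);im=c['img'][:,:,::-1]
x,y=p;b=cv2.resize(im[y-40:y+40,x-50:x+50],None,fx=6,fy=6,interpolation=cv2.INTER_CUBIC)
cv2.imwrite('pics/a6.png',b);print(p,(prj(c,[.6445,-.02,.07])[0]-p+[50,40])*6)"
```

```text
shift [ 5.2 -0.9 34.8] turn [ 0.002  0.012 -0.003] dist 35.0 tcp [639.6 -20.6 129.9] t 27.25 w 0.25 F [-1.1  0.1 -1.3] J [ 13.  29.  -5.  -0. -56.  75.]
[283 191] [410.06911462 347.36608162]
```

View pics/a6.png

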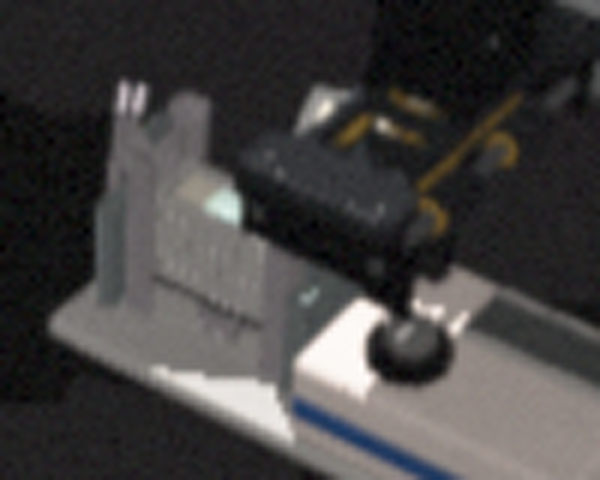

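The stack is level in the magazine, and the button at (410,345) matches its projected position. Next I'll press it in small steps.

Call:
move_arm --series '[{"grip": 0.0,"xyz": [5,-1,10],"angular": [0,0,0]},{"grip": 0.0,"xyz": [5,-1,20],"angular": [0,0,0]},{"grip": 0.0,"xyz": [5,-1,24],"angular": [0,0,0]},{"grip": 0.0,"xyz": [5,-1,24],"angular": [0,0,0]},{"grip": 0.0,"xyz": [5,-1,27],"angular": [0,0,0]},{"grip": 0.0,"xyz": [5,-1,27],"angular": [0,0,0]}]'

```text
time_s: 27.9
tcp_pos: [0.6474, -0.0185, 0.1096]
ee_rot: [[0.999, -0.048, 0.001], [-0.048, -0.999, 0.0], [0.001, -0.0, -1.0]]
wrist_force: [-0.4, 0.5, 0.6]
gripper_width: 0.008
gripper_force: 0.3
```

```bash
python3 -c "
from h import *
plan((644.5,-20,95),down(-2.76))
c=cam('scene');p=prj(c,[.5305,.0085,.09])[0].astype(int);im=c['img'][:,:,::-1]
cv2.imwrite('pics/x.png',im)"
```

```text
shift [-2.9  1.6 14.6] turn [-0.    -0.001 -0.   ] dist 15.0 tcp [647.4 -18.5 109.6] t 27.9 w 0.008 F [-0.4  0.5  0.6] J [ 13.  31.  -6.   0. -53.  75.]
```

Call:
move_arm --series '[{"grip": 0.0,"xyz": [-3,1.5,3],"angular": [0,0,0]},{"grip": 0.0,"xyz": [-3,1.5,6],"angular": [0,0,0]},{"grip": 0.0,"xyz": [-3,1.5,9],"angular": [0,0,0]},{"grip": 0.0,"xyz": [-3,1.5,11],"angular": [0,0,0]},{"grip": 0.0,"xyz": [-3,1.5,11],"angular": [0,0,0]},{"grip": 0.0,"xyz": [-3,1.5,11],"angular": [0,0,0]}]'

```text
time_s: 28.55
tcp_pos: [0.6452, -0.0199, 0.1031]
ee_rot: [[0.999, -0.047, 0.004], [-0.047, -0.999, -0.001], [0.004, 0.001, -1.0]]
wrist_force: [-6.2, 1.8, 20.7]
gripper_width: 0.004
gripper_force: 10.3
```

Call:
move_arm --series '[{"grip": 0.0,"xyz": [-2,1,-5],"angular": [0,0,0]},{"grip": 0.0,"xyz": [-2,1,-5],"angular": [0,0,0]},{"grip": 0.0,"xyz": [-2,1,-5],"angular": [0,0,0]}]'

```text
time_s: 28.85
tcp_pos: [0.6436, -0.0207, 0.1042]
ee_rot: [[0.999, -0.048, 0.004], [-0.048, -0.999, 0.0], [0.004, -0.001, -1.0]]
wrist_force: [2.8, 1.6, 4.6]
gripper_width: 0.004
gripper_force: 2.2
```

Call:
move_arm --series '[{"grip": 0.0,"xyz": [0,0,-3],"angular": [0,0,0]},{"grip": 0.0,"xyz": [0,0,-3],"angular": [0,0,0]}]'

```text
time_s: 29.05
tcp_pos: [0.6424, -0.021, 0.1062]
ee_rot: [[0.999, -0.049, 0.0], [-0.049, -0.999, -0.0], [0.0, 0.0, -1.0]]
wrist_force: [2.9, 1.1, 3.1]
gripper_width: 0.002
gripper_force: 1.6
```

Call:
move_arm --series '[{"grip": 0.0,"xyz": [0,0,-3],"angular": [0,0,0]},{"grip": 0.0,"xyz": [0,0,-3],"angular": [0,0,0]}]'

```text
time_s: 29.25
tcp_pos: [0.6414, -0.0211, 0.1086]
ee_rot: [[0.999, -0.049, -0.002], [-0.049, -0.999, -0.0], [-0.002, 0.0, -1.0]]
wrist_force: [1.5, -0.1, 1.6]
gripper_width: 0.004
gripper_force: 0.9
```

The force falls off like a spring as I lift, so the button did reach its stop. Next I'll rise and check the stack and the case.

Call:
move_arm --series '[{"grip": 0.0,"xyz": [0,0,-40],"angular": [0,0,0]},{"grip": 0.4,"xyz": [0,20,-90],"angular": [0,0,0]},{"grip": 0.9,"xyz": [0,60,-110],"angular": [0,0,0]},{"grip": 0.9,"xyz": [0,100,-110],"angular": [0,0,0]},{"grip": 0.9,"xyz": [0,140,-110],"angular": [0,0,0]},{"grip": 0.9,"xyz": [0,140,-110],"angular": [0,0,0]}]'

```text
time_s: 29.85
tcp_pos: [0.6327, -0.1648, 0.2172]
ee_rot: [[0.998, -0.055, -0.006], [-0.055, -0.998, 0.0], [-0.006, -0.0, -1.0]]
wrist_force: [0.6, 1.7, -0.1]
gripper_width: 0.378
gripper_force: 0.0
```

```bash
python3 -c "
from h import *
c=cam('top');im=c['img'][:,:,::-1];a=cv2.resize(im[165:240,155:275],None,fx=5,fy=5,interpolation=cv2.INTER_CUBIC)[:375]
print(whites(c,(150,150,215,230),100,100,2500,.024))
c=cam('scene');p=prj(c,[.5305,.0085,.09])[0].astype(int);im=c['img'][:,:,::-1]
x,y=p;b=cv2.resize(im[y-30:y+30,x-30:x+30],(375,375),interpolation=cv2.INTER_CUBIC);print(p)
C,S=np.cos(-.0482),np.sin(-.0482)
for z in(.088,):print(z,[( (prj(c,[.5305+C*x-S*y,.0085+S*x+C*y,z])[0]-p+30)*6.25).round().tolist() for x,y in((-.042,-.018),(.042,-.018),(.042,.018),(-.042,.018))])
cv2.imwrite('pics/a7.png',np.hstack([a[:,:420],b]));plan((508,167,250),down(17))"
```

```text
[(array([178.47058824, 199.08823529]), 508.15802001953125, 167.79757690429688, 85.56298828125, 65.31684875488281, -72.72530746459961), (array([211.44444444, 192.37037037]), 533.668701171875, 85.98796844482422, 209.76266479492188, 26.809162139892578, 1.244383454322815)]
[272 183]
0.088 [[94.0, 182.0], [242.0, 250.0], [285.0, 211.0], [138.0, 146.0]]
shift [-142.4 -321.8  -31.9] turn [-0.002  0.005 -0.348] dist 353.0 tcp [ 633.6 -161.6  217.2] t 29.95 w 0.467 F [-0.5  0.5 -0.3] J [ -0.  26.   3.  -0. -67.  87.]
```

View pics/a7.png

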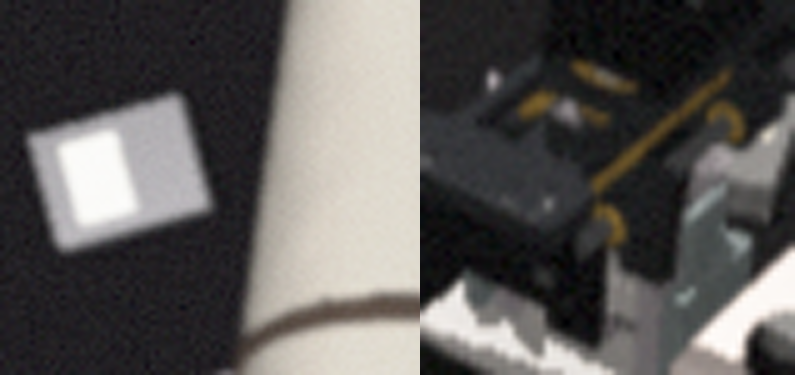

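Both views: the case is at (508,167.5) with its long axis at −72.8°, and the gripper is hiding the stack, so I'll recheck that later. To stand the case up, I'll pick it with the tool leaning 45° one way about the closing axis and place it leaning 45° the other way. First I'll move above the case.

```bash
cat >> h.py <<'E'
def tilt(a,th): return down(a)@Ro.from_euler('y',th,degrees=True).as_matrix()
E
python3 -c "
from h import *
plan((499.6,195.2,230),down(-72.8))"
```

```text
shift [-152.2 -349.5  -11.8] turn [0.002 0.005 1.219] dist 381.0 tcp [ 633.6 -161.6  217.2] t 29.95 w 0.467 F [-0.5  0.5 -0.3] J [ -0.  26.   3.  -0. -67.  87.]
```

Call:
move_arm --series '[{"grip": 0.95,"xyz": [-19,-43,-12],"angular": [0,0,0.14]},{"grip": 0.95,"xyz": [-38,-87,-12],"angular": [0,0,0.28]},{"grip": 0.95,"xyz": [-57,-130,-12],"angular": [0,0,0.42]},{"grip": 0.95,"xyz": [-76,-174,-12],"angular": [0,0,0.56]},{"grip": 0.95,"xyz": [-95,-218,-12],"angular": [0,0,0.7]},{"grip": 0.95,"xyz": [-114,-262,-12],"angular": [0,0,0.84]},{"grip": 0.95,"xyz": [-133,-306,-12],"angular": [0,0,0.98]},{"grip": 0.95,"xyz": [-148,-340,-12],"angular": [0,0,1.12]},{"grip": 0.95,"xyz": [-152,-350,-12],"angular": [0,0,1.219]},{"grip": 0.95,"xyz": [-152,-350,-12],"angular": [0,0,1.219]}]'

```text
time_s: 30.95
tcp_pos: [0.4985, 0.1988, 0.2303]
ee_rot: [[0.303, -0.953, -0.002], [-0.953, -0.303, -0.001], [0.0, 0.002, -1.0]]
wrist_force: [0.0, 0.0, 0.5]
gripper_width: 0.95
gripper_force: 0.0
```

```bash
python3 -c "
from h import *
plan((499.6,195.2,130),tilt(-72.8,45))
plan((499.6,195.2,27.5),tilt(-72.8,45))
c=cam('scene');p=prj(c,[.5305,.0085,.09])[0].astype(int);im=c['img'][:,:,::-1]
x,y=p;b=cv2.resize(im[y-35:y+35,x-35:x+35],(480,480),interpolation=cv2.INTER_CUBIC)
cv2.imwrite('pics/a8.png',b)
C,S=np.cos(-.0482),np.sin(-.0482)
for z in(.088,):print(z,[( (prj(c,[.5305+C*x-S*y,.0085+S*x+C*y,z])[0]-p+35)*48/7).round().tolist() for x,y in((-.042,-.018),(.042,-.018),(.042,.018),(-.042,.018))])
"
```

```text
shift [  3.7  -0.2 100.3] turn [-0.001  0.785  0.008] dist 100.0 tcp [498.5 198.8 230.3] t 30.95 w 0.95 F [0.  0.  0.5] J [ 39.  14. -13.  -0. -62. -21.]
shift [  3.7  -0.4 202.8] turn [-0.001  0.785  0.008] dist 203.0 tcp [498.5 198.8 230.3] t 30.95 w 0.95 F [0.  0.  0.5] J [ 39.  14. -13.  -0. -62. -21.]
0.088 [[137.0, 234.0], [300.0, 308.0], [347.0, 266.0], [186.0, 195.0]]
```

View pics/a8.png

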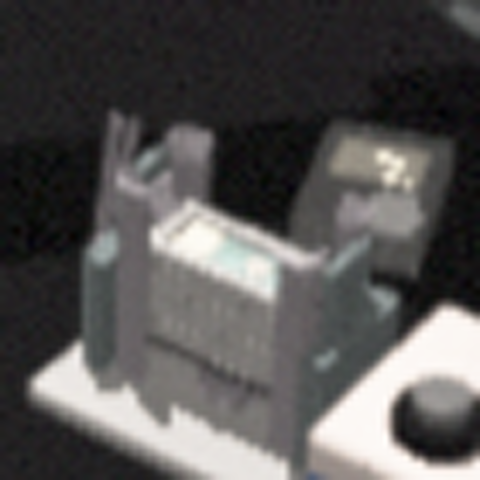

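The five-carrier stack is level, and its back-left corner at (190,200) fits an 88 mm top height, so all are caught. Next I'll tilt the tool over the case.

Call:
move_arm --series '[{"grip": 0.95,"xyz": [4,0,10],"angular": [0,0.14,0]},{"grip": 0.95,"xyz": [4,0,20],"angular": [0,0.28,0]},{"grip": 0.95,"xyz": [4,0,40],"angular": [0,0.42,0]},{"grip": 0.95,"xyz": [4,0,60],"angular": [0,0.56,0]},{"grip": 0.95,"xyz": [4,0,80],"angular": [0,0.7,0.004]},{"grip": 0.95,"xyz": [4,0,100],"angular": [0,0.785,0.008]},{"grip": 0.95,"xyz": [4,0,100],"angular": [0,0.785,0.008]},{"grip": 0.95,"xyz": [4,0,100],"angular": [0,0.785,0.008]}]'

```text
time_s: 31.8
tcp_pos: [0.5017, 0.1919, 0.1309]
ee_rot: [[0.206, -0.957, 0.206], [-0.677, -0.292, -0.676], [0.707, -0.001, -0.708]]
wrist_force: [-0.2, 0.1, 1.8]
gripper_width: 0.951
gripper_force: 0.0
```

```bash
python3 -c "
from h import *
plan((499.6,195.2,60),tilt(-72.8,45))
plan((499.6,195.2,27.5),tilt(-72.8,45))
print(r.sense()['ee_rot'].round(3))"
```

```text
shift [-52.7   1.1  47.5] turn [ 0.003  0.001 -0.004] dist 71.0 tcp [501.7 191.9 130.9] t 31.8 w 0.951 F [-0.2  0.1  1.8] J [ 53.  30. -31.  39. -65. -65.]
shift [-75.7   1.2  70.5] turn [ 0.003  0.001 -0.004] dist 103.0 tcp [501.7 191.9 130.9] t 31.8 w 0.951 F [-0.2  0.1  1.8] J [ 53.  30. -31.  39. -65. -65.]
[[ 0.206 -0.957  0.206]
 [-0.677 -0.292 -0.676]
 [ 0.707 -0.001 -0.708]]
```

Call:
move_arm --series '[{"grip": 0.95,"xyz": [-25,1,22],"angular": [0,0,0]},{"grip": 0.95,"xyz": [-50,1,45],"angular": [0,0,0]},{"grip": 0.95,"xyz": [-65,1,60],"angular": [0,0,0]},{"grip": 0.95,"xyz": [-73,1,68],"angular": [0,0,0]},{"grip": 0.95,"xyz": [-74.5,1,69.5],"angular": [0,0,0]},{"grip": 0.95,"xyz": [-74.5,1,69.5],"angular": [0,0,0]},{"grip": 0.95,"xyz": [-74.5,1,69.5],"angular": [0,0,0]}]'

```text
time_s: 32.5
tcp_pos: [0.5007, 0.1962, 0.0306]
ee_rot: [[0.203, -0.957, 0.209], [-0.679, -0.291, -0.674], [0.706, -0.005, -0.709]]
wrist_force: [0.2, -0.4, 0.2]
gripper_width: 0.95
gripper_force: 0.0
```

```bash
python3 -c "
from h import *
plan((499.6,195.2,27.5),tilt(-72.8,45))
c=cam('top');im=c['img'][:,:,::-1];p=prj(c,[.508,.167,.02])[0].astype(int);x,y=p
cv2.imwrite('pics/a9.png',cv2.resize(im[y-40:y+40,x-50:x+50],None,fx=6,fy=6,interpolation=cv2.INTER_CUBIC))"
```

```text
shift [-1.8  1.3  2.7] turn [-0.001  0.002 -0.007] dist 3.0 tcp [500.7 196.2  30.6] t 32.5 w 0.95 F [ 0.2 -0.4  0.2] J [ 52.  38. -36.  45. -55. -74.]
```

View pics/a9.png

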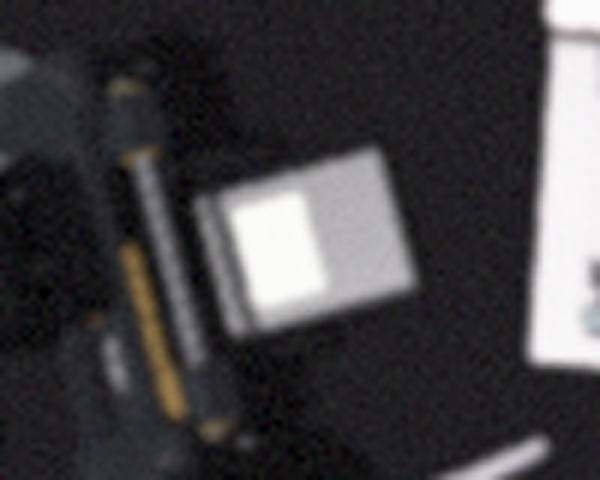

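The gripper leans in from the left, with its fingers (black on black) straddling the case at about (310,245). No contact force yet, so I'll close the grip.

Call:
move_arm --series '[{"grip": 0.95,"xyz": [-1.5,1,1.5],"angular": [0,0,0]},{"grip": 0.6,"xyz": [-1.5,1,1.5],"angular": [0,0,0]},{"grip": 0.6,"xyz": [-1.5,1,1.5],"angular": [0,0,0]},{"grip": 0.6,"xyz": [-1.5,1,1.5],"angular": [0,0,0]},{"grip": 0.6,"xyz": [-1.5,1,1.5],"angular": [0,0,0]},{"grip": 0.6,"xyz": [-1.5,1,1.5],"angular": [0,0,0]}]'

```text
time_s: 33.15
tcp_pos: [0.4991, 0.1955, 0.0272]
ee_rot: [[0.204, -0.956, 0.208], [-0.677, -0.292, -0.675], [0.707, -0.003, -0.707]]
wrist_force: [0.2, 0.3, 0.8]
gripper_width: 0.734
gripper_force: 30.0
```

```bash
python3 -c "
from h import *
plan((520,210,200),tilt(-72.8,0))"
```

```text
shift [ 116.6  -24.7 -127.7] turn [-0.001 -0.785 -0.005] dist 175.0 tcp [499.1 195.5  27.2] t 33.15 w 0.734 F [0.2 0.3 0.8] J [ 52.  39. -36.  45. -55. -75.]
```

Call:
move_arm --series '[{"grip": 0.6,"xyz": [30,0,-30],"angular": [0,0,0]},{"grip": 0.6,"xyz": [60,-5,-62],"angular": [0,-0.1,0]},{"grip": 0.6,"xyz": [85,-12,-92],"angular": [0,-0.22,0]},{"grip": 0.6,"xyz": [105,-20,-115],"angular": [0,-0.34,0]},{"grip": 0.6,"xyz": [117,-25,-128],"angular": [0,-0.46,0]},{"grip": 0.6,"xyz": [117,-25,-128],"angular": [0,-0.58,0]},{"grip": 0.6,"xyz": [117,-25,-128],"angular": [0,-0.7,0]},{"grip": 0.6,"xyz": [117,-25,-128],"angular": [0,-0.785,0]},{"grip": 0.6,"xyz": [117,-25,-128],"angular": [0,-0.785,0]},{"grip": 0.6,"xyz": [117,-25,-128],"angular": [0,-0.785,0]}]'

```text
time_s: 34.15
tcp_pos: [0.5201, 0.2092, 0.2001]
ee_rot: [[0.29, -0.957, 0.002], [-0.957, -0.29, -0.001], [0.001, -0.002, -1.0]]
wrist_force: [-0.8, -0.8, -0.4]
gripper_width: 0.733
gripper_force: 30.0
```

```bash
python3 -c "
from h import *
plan((568,353.6,230),tilt(-22.1,0))"
```

```text
shift [-124.3  -87.9  -29.9] turn [-0.001 -0.002 -0.89 ] dist 155.0 tcp [520.1 209.2 200.1] t 34.15 w 0.733 F [-0.8 -0.8 -0.4] J [ 39.  18. -13.   0. -59. -22.]
```

Call:
move_arm --series '[{"grip": 0.6,"xyz": [-10,-8,-25],"angular": [0,0,-0.12]},{"grip": 0.6,"xyz": [-40,-28,-30],"angular": [0,0,-0.25]},{"grip": 0.6,"xyz": [-70,-50,-30],"angular": [0,0,-0.38]},{"grip": 0.6,"xyz": [-100,-70,-30],"angular": [0,0,-0.5]},{"grip": 0.6,"xyz": [-120,-85,-30],"angular": [0,0,-0.63]},{"grip": 0.6,"xyz": [-124,-88,-30],"angular": [0,0,-0.76]},{"grip": 0.6,"xyz": [-124,-88,-30],"angular": [0,0,-0.89]},{"grip": 0.6,"xyz": [-124,-88,-30],"angular": [0,0,-0.89]},{"grip": 0.6,"xyz": [-124,-88,-30],"angular": [0,0,-0.89]}]'

```text
time_s: 35.05
tcp_pos: [0.5675, 0.3544, 0.2297]
ee_rot: [[0.926, -0.377, 0.002], [-0.377, -0.926, -0.001], [0.002, 0.0, -1.0]]
wrist_force: [0.6, -0.8, -2.1]
gripper_width: 0.733
gripper_force: 30.0
```

```bash
python3 -c "
from h import *
plan((568,353.6,180),tilt(-22.1,-45))"
```

```text
shift [ 0.7  0.5 49.7] turn [ 0.    -0.787 -0.001] dist 50.0 tcp [567.5 354.4 229.7] t 35.05 w 0.733 F [ 0.6 -0.8 -2.1] J [ 46.  27.   6.   0. -69.  22.]
```

Call:
move_arm --series '[{"grip": 0.6,"xyz": [0,0,0],"angular": [0,-0.12,0]},{"grip": 0.6,"xyz": [0,0,0],"angular": [0,-0.24,0]},{"grip": 0.6,"xyz": [0,0,0],"angular": [0,-0.36,0]},{"grip": 0.6,"xyz": [0,0,10],"angular": [0,-0.48,0]},{"grip": 0.6,"xyz": [0,0,25],"angular": [0,-0.6,0]},{"grip": 0.6,"xyz": [0,0,40],"angular": [0,-0.72,0]},{"grip": 0.6,"xyz": [0,0,50],"angular": [0,-0.787,0]},{"grip": 0.6,"xyz": [0,0,50],"angular": [0,-0.787,0]},{"grip": 0.6,"xyz": [0,0,50],"angular": [0,-0.787,0]},{"grip": 0.6,"xyz": [0,0,50],"angular": [0,-0.787,0]}]'

```text
time_s: 36.05
tcp_pos: [0.5683, 0.3547, 0.1826]
ee_rot: [[0.659, -0.375, -0.652], [-0.264, -0.927, 0.266], [-0.704, -0.003, -0.71]]
wrist_force: [0.6, 0.4, -0.6]
gripper_width: 0.733
gripper_force: 30.0
```

```bash
python3 -c "
from h import *
plan((568,353.6,90),tilt(-22.1,-45))
c=cam('scene');im=c['img'][:,:,::-1];p=prj(c,[.554,.36,.12])[0].astype(int);x,y=p;print(p)
cv2.imwrite('pics/b1.png',cv2.resize(im[max(0,y-50):y+70,x-80:x+70],None,fx=5,fy=5,interpolation=cv2.INTER_CUBIC))"
```

```text
shift [65.3  1.4 65.6] turn [-0.001 -0.004  0.003] dist 93.0 tcp [568.3 354.7 182.6] t 36.05 w 0.733 F [ 0.6  0.4 -0.6] J [  30.   45.   33.  -35. -106.   37.]
[331 128]
```

View pics/b1.png

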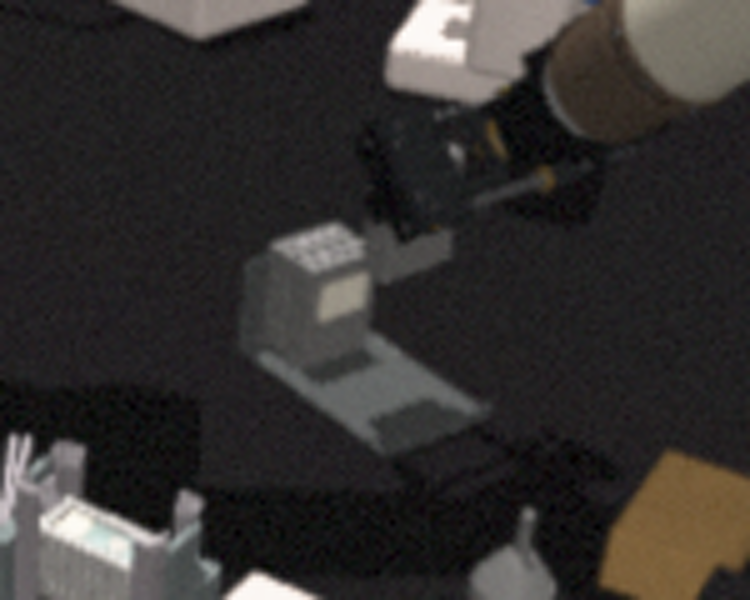

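The case hangs upright over the bay at (415,255). Next I'll lower it.

Call:
move_arm --series '[{"grip": 0.6,"xyz": [22,1,22],"angular": [0,-0.003,0]},{"grip": 0.6,"xyz": [44,1.4,44],"angular": [0,-0.003,0]},{"grip": 0.6,"xyz": [58,1.4,58],"angular": [0,-0.003,0]},{"grip": 0.6,"xyz": [66,1.4,66],"angular": [0,-0.003,0]},{"grip": 0.6,"xyz": [70,1.4,70],"angular": [0,-0.003,0]},{"grip": 0.6,"xyz": [70,1.4,70],"angular": [0,-0.003,0]},{"grip": 0.6,"xyz": [70,1.4,70],"angular": [0,-0.003,0]}]'

```text
time_s: 36.8
tcp_pos: [0.5686, 0.3533, 0.083]
ee_rot: [[0.656, -0.375, -0.655], [-0.263, -0.927, 0.268], [-0.707, -0.004, -0.707]]
wrist_force: [-0.2, -0.1, -1.3]
gripper_width: 0.734
gripper_force: 30.0
```

```bash
python3 -c "
from h import *
plan((568,353.6,76),tilt(-22.1,-45))
q=r.sense()['ee_rot']; print((q[:,0]+q[:,2])/2**.5,(q[:,0]-q[:,2])/2**.5)"
```

```text
shift [ 4.5 -0.1  5.4] turn [-0.002  0.     0.003] dist 7.0 tcp [568.6 353.3  83. ] t 36.8 w 0.734 F [-0.2 -0.1 -1.3] J [ 30.  50.  28. -34. -98.  43.]
[ 9.73413858e-04  3.57165074e-03 -9.99993148e-01] [ 9.26902526e-01 -3.75301898e-01 -4.38190540e-04]
```

Very upright. Next I'll lower it the last 6–7 mm to contact.

Call:
move_arm --series '[{"grip": 0.6,"xyz": [2,0,2],"angular": [0,0,0]},{"grip": 0.6,"xyz": [3,0,3],"angular": [0,0,0]},{"grip": 0.6,"xyz": [4,0,4],"angular": [0,0,0]},{"grip": 0.6,"xyz": [4.8,0,4.8],"angular": [0,0,0]},{"grip": 0.6,"xyz": [4.8,0,4.8],"angular": [0,0,0]},{"grip": 0.6,"xyz": [4.8,0,4.8],"angular": [0,0,0]}]'

```text
time_s: 37.4
tcp_pos: [0.5679, 0.353, 0.0748]
ee_rot: [[0.654, -0.376, -0.656], [-0.264, -0.927, 0.267], [-0.709, -0.002, -0.705]]
wrist_force: [0.7, -0.5, -1.4]
gripper_width: 0.729
gripper_force: 30.0
```

Call:
move_arm --series '[{"grip": 0.6,"xyz": [0.7,0,0.7],"angular": [0,0,0]},{"grip": 0.6,"xyz": [1.4,0,1.4],"angular": [0,0,0]},{"grip": 0.6,"xyz": [1.4,0,1.4],"angular": [0,0,0]}]'

```text
time_s: 37.7
tcp_pos: [0.568, 0.353, 0.0745]
ee_rot: [[0.655, -0.375, -0.656], [-0.263, -0.927, 0.267], [-0.709, -0.003, -0.705]]
wrist_force: [-0.2, -1.2, 4.9]
gripper_width: 0.733
gripper_force: 30.0
```

Call:
move_arm --series '[{"grip": 0.6,"xyz": [-0.5,0,-0.5],"angular": [0,0,0]},{"grip": 0.85,"xyz": [-0.5,0,-0.5],"angular": [0,0,0]},{"grip": 0.95,"xyz": [-0.5,0,-0.5],"angular": [0,0,0]},{"grip": 0.95,"xyz": [-0.5,0,-0.5],"angular": [0,0,0]},{"grip": 0.95,"xyz": [-0.5,0,-15],"angular": [0,0,0]},{"grip": 0.95,"xyz": [-0.5,0,-40],"angular": [0,0,0]},{"grip": 0.95,"xyz": [-0.5,0,-70],"angular": [0,0,0]},{"grip": 0.95,"xyz": [-25,0,-105],"angular": [0,0,0]},{"grip": 0.95,"xyz": [-40,0,-120],"angular": [0,0,0]},{"grip": 0.95,"xyz": [-40,0,-120],"angular": [0,0,0]}]'

```text
time_s: 38.7
tcp_pos: [0.6223, 0.3315, 0.1902]
ee_rot: [[0.66, -0.376, -0.65], [-0.262, -0.927, 0.27], [-0.704, -0.008, -0.71]]
wrist_force: [0.7, -0.7, 0.3]
gripper_width: 0.948
gripper_force: 0.0
```

```bash
python3 -c "
from h import *
s=r.sense();print(s['tcp_pos'],s['joints'].round())
c=cam('scene');im=c['img'][:,:,::-1];a=cv2.resize(im[95:175,285:365],(400,400),interpolation=cv2.INTER_CUBIC)
C,S=np.cos(np.radians(67.9)),np.sin(np.radians(67.9))
P=[[.5297+C*x-S*y,.3692+S*x+C*y,z] for x,y,z in((-.032,-.038,.089),(.032,-.038,.089),(.032,-.014,.089),(-.032,-.014,.089),(-.032,-.038,.005),(.032,-.038,.005))]
print((prj(c,P)-[285,95])*5)
b=cv2.resize(im[150:310,180:380],(400,400*160//200),interpolation=cv2.INTER_CUBIC)
o=np.zeros((400,800,3),np.uint8);o[:,:400]=a;o[:320,400:]=b
cv2.imwrite('pics/b2.png',o)"
```

```text
[0.62231665 0.3314799  0.19017495] [  27.   49.   42.  -35. -112.   37.]
[[205.55748223 227.91077422]
 [272.44306871 202.82804673]
 [249.03974163 188.36705283]
 [182.32532968 212.85736612]
 [191.3835201  328.92416961]
 [256.30894886 302.44660792]]
```

View pics/b2.png

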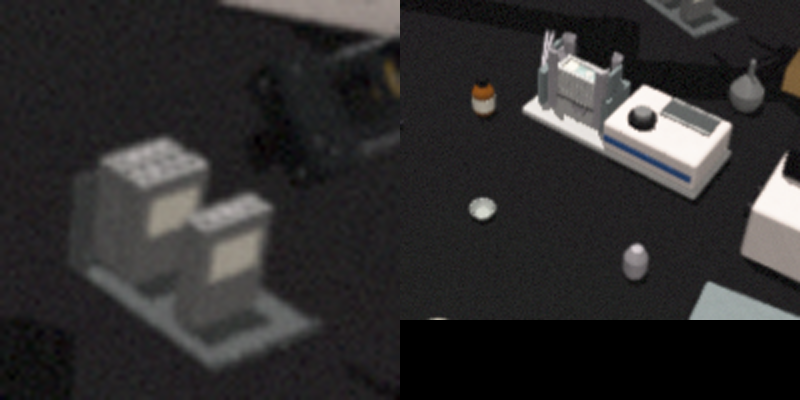

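The case stands upright in the bay, within 1–2 px of its predicted corners. The stack is level and the bystanders haven't moved, so I'll hand it in.

```bash
python3 -c "
from station import r
print(r.finish_job())"
```

```text
the job is handed in; nothing more can be done
None
```

The job is handed in: by the camera and force checks all five carriers are caught in the magazine, the start button was pressed to its stop and the case stands upright in the free bay, but the hand-in gave no verdict.

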